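# Sort the oddments on the laundry worktop into their trays

### The job

Sort the five oddments lying on the laundry worktop into the trays by kind: the red and the blue thread spool into the yellow tray, the red soap carton and the small yellow-and-red matchbox into the white tray, one thing to each bay, and the brown dropper bottle into the green tray. Everything must stand the right way up, flat on the floor of its bay; leave the round wax pot and the blue scoop where they are.

Things in the scene. Friction and masses are not known exactly. Their poses are not given: they have to be found in the camera images.
- red_spool: Spool of dark red thread with cream wooden ends, standing on end: cylinder 28 mm in diameter, 43 mm high. Loose. Origin: centre of its underside, z up along its axis.
- blue_spool: Spool of blue thread with cream wooden ends, standing on end: cylinder 28 mm in diameter, 43 mm high. Loose. Origin: centre of its underside, z up along its axis.
- soap_box: Red carton of a soap bar, 47 mm along its x, 64 mm along its y, 44 mm high. Loose. Origin: centre of its underside, z up. At the start its x axis points within 30 degrees of world +x.
- matchbox: Small flat matchbox, yellow top with red sides, 37 mm along its x, 56 mm along its y, 16 mm high. Loose. Origin: centre of its underside, z up. At the start its x axis points within 30 degrees of world +x.
- dropper: Small brown dropper bottle with a pale label and a black rubber teat, standing: round body 33 mm in diameter and about 62 mm high, then a 24 mm collar to 77 mm and a 12 mm teat to 102 mm. Loose. Origin: centre of its underside, z up.
- thread_tray: Yellow tray with two equal open bays, outside 70 mm along its x, 175 mm along its y, plus an 11 mm finger tab mid front and back. Fixed. Walls and floor 5 mm thick, 18 mm high overall; origin: centre of the underside. Bay centres at y = +42.5 and -42.5 mm (x = 0); each bay is 60 mm along x by 80 mm along y inside. Tray x is within 15 degrees of world +x.
- carton_tray: White tray with two equal open bays, outside 94 mm along its x, 207 mm along its y, plus an 11 mm finger tab mid front and back. Fixed. Walls and floor 5 mm thick, 18 mm high overall; origin: centre of the underside. Bay centres at y = +50.5 and -50.5 mm (x = 0); each bay is 84 mm along x by 96 mm along y inside; lay cartons with their y along tray x. Tray x is within 15 degrees of world +x.
- bottle_tray: Green tray with one open bay, outside 70 mm along its x, 90 mm along its y, plus an 11 mm finger tab mid front and back. Fixed. Walls and floor 5 mm thick, 18 mm high overall; origin: centre of the underside. The bay is 60 mm along x by 80 mm along y inside, centred on the origin. Tray x is within 15 degrees of world +x.
- wax_pot: Round grey-lidded pot 91 mm in diameter, 44 mm high, standing among the oddments; a bystander, loose. Origin: centre of its underside.
- scoop: Blue plastic dosing scoop, 60 x 120 mm, 51 mm high, among the oddments; a bystander, loose and light. Origin: on its underside level, at the middle of its length; the cup lies towards its +y, and the flat handle, 16 mm wide and 48 to 51 mm above the worktop, towards its -y (away from the robot at the start).
There are look-alikes about, which are no part of the job. Leave any purple look-alike of the dropper alone.

How it is judged:
By the outcome, as a careful person would: the job done as asked, in the order asked, and still so for the second after the job is handed in, with the robot touching nothing.
It also fails if it takes over 128 s, if anything falls off the work surface, if the arm or the gripper's body presses on something with over 40 N, if the wrist force passes 120 N, or if a joint passes its speed limit or range.

### The arm

A 7-joint arm with a two-finger parallel gripper is mounted at the origin on a cart in front of the work surface, level with it; the furniture and walls round the work are solid. World frame = base frame: x ahead of the robot, y to its left, z up, the work surface at z = 0. Lengths are in m, angles in rad, forces in N, time in s.
With the tool pointing down it reaches from about 0.4 to 0.85 m from the base axis. Payload 10.4 kg.
Tool frame: the origin (TCP) lies on the centre line of the jaws, within the pads' length; the fingertips stand 11 mm ahead of it and the grasp point (between the pads) lies 8 mm behind it (tip_reach is the distance from the TCP to the fingertips, in m); z points along the fingers, y is the line along which they close (so a half turn about z gives the same grasp; the last joint's range is limited). The gripper opens to 85 mm and grips with 20 to 120 N. Pads are 22 mm wide; open, the fingers measure 114 mm over their backs; the gripper's body (76 mm by 85 mm) begins 54 mm behind the grasp point. The pads swing forward as they close: fully open they stand 13 mm farther back than shut.
Start: joints at [1.204, 0.332, -0.065, 1.46, 0.022, 1.35, -0.088], TCP at [0.211, -0.588, 0.212] pointing down, gripper open.
Joint ranges: [-2.6, 2.6], [-0.5, 2.12], [-1.47, 1.34], [0.16, 2.42], [-1.27, 4.41], [0.06, 2.06], [-2.6, 2.6]. Speed limits (rad/s): [2.22, 2.22, 2.79, 2.79, 3.14, 3.14, 3.14].

### API

Orientations are given as a unit quaternion [x, y, z, w].
In Python, from workcell import get_obs, camera, hand_in, tip_reach gives the robot as it stands. The module is installed in compiled form; this text tells all that it offers.
- The arm moves only by the tool move_arm, never from a script. Its argument "plan" is a list of rows, each an object with "delta_pos": the shift along the tool's x, y, z in a scale on which 1.0 is 0.8 m, a list of three; "turn": the turn, a rotation vector about the tool's x, y, z in a scale on which 1.0 is pi rad, a list of three; "fingers": the closure, from 0 (fully open) to 1 (shut). A call has 1 to 12 rows; each row is the pose to reach, as a shift and turn from the pose commanded when the call began, along the tool's axes at that moment; what a row does not reach only later rows make up. A row lasts 1/8 s, in which the tool goes at most 62.5 mm and 10.7 degrees, less where a joint would pass 70% of its speed; a pose out of reach is approached as far as the arm can. Shift and turn numbers lie between -1 and 1, and a call with a number outside is refused. A call with a gripper value outside its range is refused whole. The fingers move at their own pace and stop on an object; "force" is the grip in N (left out, the last holds). Time passes only in rows, so rows that repeat a pose let the fingers close. It gives the time, the measured TCP pose, the force, the opening and the grip force at its end, in the units of the state.
- get_obs(): the state, without advancing time (a new reading comes with each control period).
- camera(name): name is "side" or "top" or "wrist"; returns a dict with "color" (420x560x3 uint8, red, green, blue), "range_z" (420x560 float32, m along the optical axis (not along the pixel's ray), 0 where there is no reading), "fx", "fy", "cx", "cy" (pixels), "R" (3x3) and "t" (3): a world point X has camera coordinates R X + t; the wrist camera has in their place "tool_from_camera" (4x4, takes a point from camera to tool coordinates, whose origin is the TCP and whose axes are the flange's). Camera axes: x right, y down, z forward; pixel columns grow to the right and rows downward; lengths in m; the calibration is good to about 2 mm. The wrist camera is an equidistant fisheye: a pixel r from the principal point sees the ray r / f radians off the axis. A picture is of the moment at which its call begins: read the wrist's pose just before it.
- hand_in(): hands the job in; it is judged then, once.
The state is a dict: "clock": time; "joint_pos": joint angles; "joint_velocities": joint speeds; "tau": joint torques, N m; "position": TCP position; "ee_rot": TCP orientation; "ft_force": force on the tool from outside, world axes, zero at the start; "torque": the same for the moment, N m; "grip_width": opening from 0.0 (shut) to 1.0 (fully open); "grasp_force": force on a finger pad.
Only numpy, scipy, OpenCV 4.12 (cv2) and the standard library are available. Lean on these libraries where they do the work, as an engineer would, in place of code of your own. Each camera call takes 0.05 s, during which the arm holds its last target. There are 200 camera calls.

## Working session

There is one attempt and no reset: what is moved stays moved. The work goes in short steps, Python scripts to look and compute and a tool call to move; the robot and the scene stay as the last step left them, time stands still between calls to the robot, and variables do not carry over. Pictures are saved under pics/ and viewed, at most 14 in all, crops included, and the job is handed in when it is done.

Besides the shell and the picture viewer there is one more tool, called as name(argument=value, ...) on one line, values as JSON. move_arm: Moves the arm, as the interface text tells. Its arguments: {"type":"object","properties":{"plan":{"type":"array","items":{"type":"object","properties":{"delta_pos":{"type":"array","items":{"type":"number"}},"turn":{"type":"array","items":{"type":"number"}},"fingers":{"type":"number"}}}},"force":{"type":"number"}},"required":["plan"]}

```bash
mkdir -p pics; python3 - <<'E'
from workcell import get_obs, camera, tip_reach
import cv2, numpy as np
o=get_obs()
for k,v in o.items(): print(k,np.round(v,3))
print(tip_reach)
for n in ("top","side"):
    c=camera(n); np.savez(f"{n}0.npz",**c)
    cv2.imwrite(f"pics/{n}0.png",c["color"][:,:,::-1])
    print(n,c["fx"],c["fy"],c["cx"],c["cy"],np.round(c["R"],3).tolist(),np.round(c["t"],3), (c["range_z"]>0).mean())
E
```

```text
clock 0.0
joint_pos [ 1.204  0.333 -0.065  1.461  0.022  1.35  -0.089]
joint_velocities [-0.001 -0.    -0.     0.     0.     0.001 -0.   ]
tau [-1.0000e-03 -6.2544e+01  4.8000e-02 -3.9161e+01  1.6000e-02  1.0000e-02
 -0.0000e+00]
position [ 0.211 -0.588  0.211]
ee_rot [ 0.985  0.171 -0.    -0.001]
ft_force [-0.631 -0.304 -0.513]
torque [0.005 0.007 0.022]
grasp_force 0.0
grip_width 1.002
0.011
top 390.120480925675 390.120480925675 282.13119545876316 209.38195963247384 [[-0.123, -0.992, 0.003], [-0.969, 0.119, -0.216], [0.214, -0.029, -0.976]] [0.02  0.511 0.914] 0.9961309523809524
side 381.2616219143983 381.2616219143983 277.91327864950335 211.1091304944511 [[0.994, -0.103, 0.021], [-0.052, -0.662, -0.748], [0.091, 0.743, -0.663]] [-0.53   0.034  1.045] 0.9959991496598639
```

View pics/top0.png

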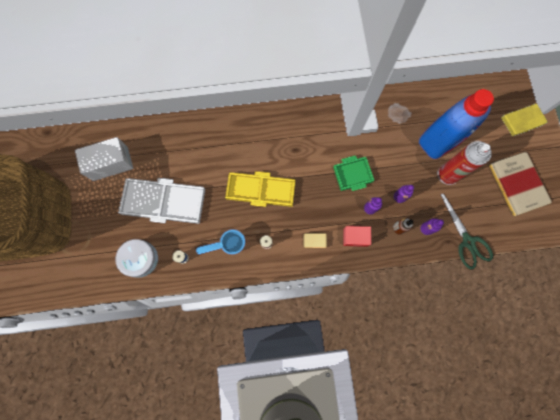

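View pics/side0.png

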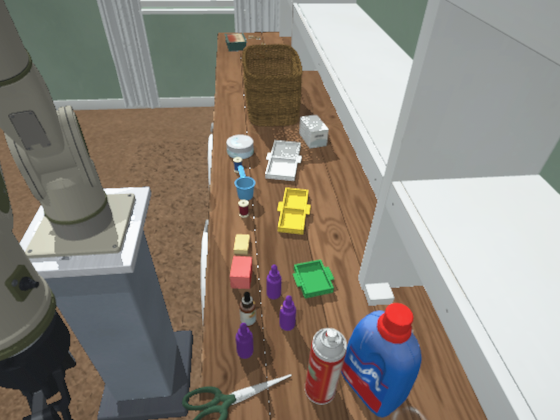

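The top view shows:
- **Trays:** white at (162,200), yellow at (260,188), green at (353,173).
- **Targets:** spools at (180,257) and (266,242), matchbox at (315,240), soap at (357,236), brown dropper at (403,226).
- **Purple look-alikes:** (373,205), (404,193) and (432,226).
- **Bystanders:** pot at (135,258), and the scoop at (232,243) with its handle pointing to the left spool.

The side view shows red thread at (243,208), blue thread at (238,163) and the brown bottle at (247,308). Next I'll measure positions.

```bash
cat > h.py <<'E'
import numpy as np, cv2
def load(n): return dict(np.load(n))
def cloud(c):
    v,u=np.mgrid[:420,:560]; z=c["range_z"]
    P=np.stack([(u-c["cx"])/c["fx"]*z,(v-c["cy"])/c["fy"]*z,z],-1)
    return (P-c["t"])@c["R"]
def ray(c,u,v,h):
    d=np.array([(u-c["cx"])/c["fx"],(v-c["cy"])/c["fy"],1.])@c["R"]; o=-c["t"]@c["R"]
    return o+d*(h-o[2])/d[2]
def proj(c,X):
    p=c["R"]@np.asarray(X)+c["t"]; return np.array([c["fx"]*p[0]/p[2]+c["cx"],c["fy"]*p[1]/p[2]+c["cy"]])
def rect(c,mask,h):
    """min-area rectangle of mask's largest contour cast on plane z=h (mm, deg)"""
    k,_=cv2.findContours(mask.astype(np.uint8),cv2.RETR_EXTERNAL,cv2.CHAIN_APPROX_NONE)
    k=max(k,key=cv2.contourArea)[:,0]
    P=np.array([ray(c,u,v,h)[:2] for u,v in k],np.float32)*1000
    return cv2.minAreaRect(P)
E
python3 - <<'E'
from h import *
c=load("top0.npz"); P=cloud(c); hsv=cv2.cvtColor(c["color"],cv2.COLOR_RGB2HSV)
for name,(u,v) in dict(pot=(135,258),bspool=(180,257),scoop=(232,243),rspool=(266,242),match=(315,240),soap=(357,236),drop=(403,226),white=(185,202),yel=(244,186),green=(353,173),table=(290,215),cab=(300,60),cabedge=(300,85),post=(385,50),postfoot=(360,110),arm=(400,5),wire=(105,158),basket=(30,200),edge=(200,280)).items():
    print(name,np.round(P[v,u],3),hsv[v,u], "ray0",np.round(ray(c,u,v,0)[:2],3))
# blobs above the worktop
s=load("side0.npz"); Q=cloud(s)
for n,p in (("top",P),("side",Q)):
    z=p[...,2]; w=(abs(z)<.03)&(p[...,0]>.3)&(p[...,0]<.8)&(abs(p[...,1])<.5)
    print(n,"table z pct",np.percentile(z[w],[5,25,50,75,95]).round(4))
big=cv2.resize(c["color"][130:280,100:460],None,fx=2.2,fy=2.2,interpolation=cv2.INTER_CUBIC)
cv2.imwrite("pics/topcrop.png",big[:,:,::-1])
b=cv2.resize(s["color"][100:380,190:350],None,fx=2.1,fy=2.1,interpolation=cv2.INTER_CUBIC)
cv2.imwrite("pics/sidecrop.png",b[:,:,::-1])
E
```

```text
pot [0.434 0.328 0.047] [116   9 206] ray0 [0.441 0.345]
bspool [0.424 0.22  0.042] [ 24  37 198] ray0 [0.429 0.23 ]
scoop [0.449 0.095 0.001] [103 147 160] ray0 [0.449 0.095]
rspool [ 0.441  0.007 -0.001] [ 22  41 162] ray0 [0.441 0.007]
match [ 0.428 -0.117  0.018] [ 23  92 224] ray0 [ 0.43  -0.119]
soap [ 0.422 -0.219  0.045] [  1 129 227] ray0 [ 0.427 -0.229]
drop [ 0.429 -0.329  0.069] [11 68 79] ray0 [ 0.439 -0.352]
white [0.571 0.206 0.007] [113   4 236] ray0 [0.573 0.208]
yel [0.596 0.048 0.006] [ 26 184 235] ray0 [0.597 0.049]
green [ 0.596 -0.245  0.006] [ 69 166 160] ray0 [ 0.598 -0.246]
table [ 0.504 -0.063  0.001] [ 12 124 101] ray0 [ 0.504 -0.063]
cab [ 0.755 -0.109  0.304] [120   4 211] ray0 [ 0.952 -0.15 ]
cabedge [ 0.702 -0.102  0.301] [105   7 145] ray0 [ 0.873 -0.139]
post [ 0.704 -0.251  0.385] [110   5 143] ray0 [ 0.954 -0.398]
postfoot [ 0.703 -0.252  0.155] [120   7 147] ray0 [ 0.777 -0.295]
arm [ 0.708 -0.247  0.49 ] [113   6 171] ray0 [ 1.098 -0.47 ]
wire [0.693 0.385 0.068] [110   3 221] ray0 [0.721 0.414]
basket [0.568 0.498 0.184] [ 17 139  68] ray0 [0.628 0.614]
edge [ 0.365  0.184 -0.001] [ 12 120 123] ray0 [0.365 0.184]
top table z pct [-0.0036 -0.0016 -0.0001  0.0015  0.0119]
side table z pct [-0.0047 -0.0031 -0.0019 -0.0004  0.0155]
```

View pics/topcrop.png

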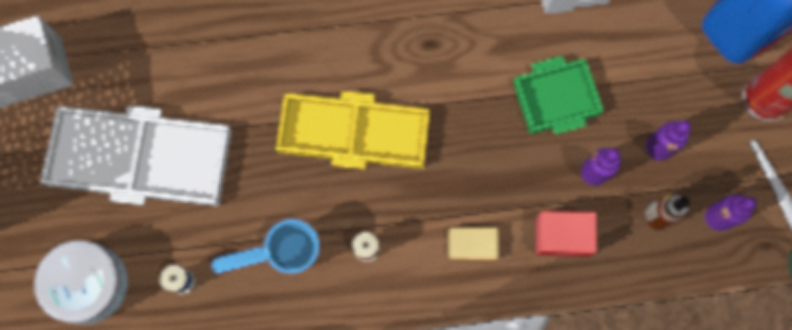

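View pics/sidecrop.png

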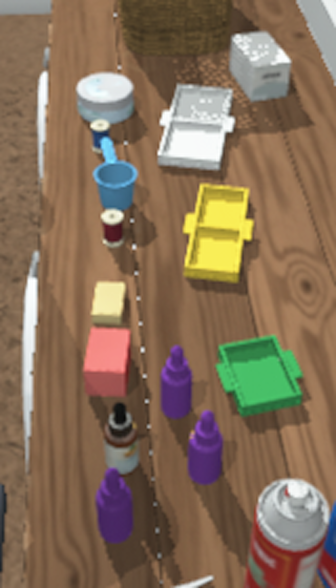

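```bash
python3 - <<'E'
from h import *
c=load("top0.npz"); P=cloud(c); s=load("side0.npz"); Q=cloud(s)
def near(P,x,y,r,z0,z1): return (np.hypot(P[...,0]-x,P[...,1]-y)<r)&(P[...,2]>z0)&(P[...,2]<z1)
for n,x,y,r,z0,z1,h in (("bspool",.424,.22,.03,.03,.055,.043),("rspool",.441,.007,.03,.03,.055,.043),("soap",.422,-.219,.05,.035,.06,.044),("match",.428,-.117,.045,.010,.03,.016),("pot",.434,.328,.06,.03,.06,.044),("cup",.449,.095,.06,.042,.06,.051)):
    m=near(P,x,y,r,z0,z1); X=P[m]; ctr,wh,a=rect(c,m,h)
    ms=near(Q,x,y,r,z0,z1); 
    print(n,m.sum(),"pts mean",X.mean(0).round(4),"rect",np.round(ctr,1),np.round(wh,1),round(a,1),"side mean",Q[ms].mean(0).round(4) if ms.any() else None)
for z0 in (.08,.04): # bottles
    for Pn,PP in (("top",P),("side",Q)):
        m=((PP[...,0]>.36)&(PP[...,0]<.58)&(PP[...,1]>-.5)&(PP[...,1]<-.27)&(PP[...,2]>z0)&(PP[...,2]<.115))
        k,L,st,ce=cv2.connectedComponentsWithStats(m.astype(np.uint8))
        for i in range(1,k):
            if st[i,4]>6: print(Pn,z0,ce[i].round(),PP[L==i].mean(0).round(3),PP[L==i].max(0).round(3),PP[L==i].min(0).round(3), np.median(cv2.cvtColor((c if Pn=="top" else s)["color"],cv2.COLOR_RGB2HSV)[L==i],0))
# trays: colour masks
hsv=cv2.cvtColor(c["color"],cv2.COLOR_RGB2HSV); 
for n,x,y,r,f in (("yellow",.59,.03,.12,(hsv[...,1]>140)&(hsv[...,0]>19)&(hsv[...,0]<35)),("green",.596,-.245,.09,(hsv[...,0]>50)&(hsv[...,0]<85)&(hsv[...,1]>100)),("white",.57,.255,.145,(hsv[...,1]<30)&(hsv[...,2]>110))):
    m=f&near(P,x,y,r,-.02,.04); m=cv2.morphologyEx(m.astype(np.uint8),cv2.MORPH_CLOSE,np.ones((5,5)))
    print(n,m.sum(),"with tabs",rect(c,m,.018))
    m=cv2.morphologyEx(m,cv2.MORPH_OPEN,np.ones((21,21)));print("  opened",rect(c,m,.018))
E
```

```text
bspool 107 pts mean [0.4264 0.2226 0.0421] rect [426.1 222.9] [28.5 25.3] 39.5 side mean [0.4225 0.2176 0.0384]
rspool 93 pts mean [0.4372 0.0062 0.0424] rect [437.3   6.2] [24.8 25. ] 83.3 side mean [0.433  0.0025 0.0392]
soap 464 pts mean [ 0.4234 -0.222   0.044 ] rect [ 424.1 -222.7] [62.2 45.1] 83.0 side mean [ 0.4207 -0.2285  0.0424]
match 311 pts mean [ 0.4269 -0.1182  0.0159] rect [ 427.1 -117.4] [56.6 33.3] 83.0 side mean [ 0.4237 -0.1226  0.0144]
pot 1132 pts mean [0.4353 0.3292 0.0435] rect [435.2 328.9] [94.  87.8] 83.0 side mean [0.4322 0.3216 0.0403]
cup 243 pts mean [0.4436 0.1078 0.0504] rect [447.4 105.6] [92.9 56.8] 83.0 side mean [0.4389 0.1015 0.0477]
top 0.08 [458. 167.] [ 0.552 -0.479  0.098] [ 0.58  -0.47   0.115] [ 0.534 -0.5    0.081] [  4. 160. 143.]
top 0.08 [410. 188.] [ 0.515 -0.355  0.095] [ 0.522 -0.35   0.104] [ 0.511 -0.362  0.081] [137. 163. 137.]
top 0.08 [379. 200.] [ 0.494 -0.275  0.096] [ 0.5   -0.27   0.102] [ 0.49  -0.282  0.083] [137. 162. 135.]
top 0.08 [410. 222.] [ 0.433 -0.338  0.095] [ 0.44  -0.333  0.102] [ 0.428 -0.345  0.08 ] [14. 31. 3
[... 1491 characters left out ...]
. 154. 100.]
yellow 2066 with tabs ((580.0939331054688, 6.0775909423828125), (179.4505157470703, 96.61343383789062), 76.07320404052734)
  opened ((578.933349609375, 5.830413818359375), (171.3765106201172, 81.31940460205078), 82.97900390625)
green 1052 with tabs ((592.9439697265625, -242.4173583984375), (91.74217987060547, 94.22186279296875), 9.106127738952637)
  opened ((592.4014892578125, -243.41787719726562), (79.14107513427734, 82.89134979248047), 82.9856948852539)
white 3148 with tabs ((581.5068359375, 263.62799072265625), (211.79864501953125, 118.12633514404297), 76.52381896972656)
  opened ((580.7235107421875, 263.1246337890625), (207.07691955566406, 104.0498046875), 80.78418731689453)
```

```bash
cat > plan.py <<'E'
import numpy as np, sys
from workcell import get_obs
from scipy.spatial.transform import Rotation as Ro
def plan(*wps):
    """waypoints (x,y,z,phi_deg) -> tool deltas; phi = heading of tool x, tool kept pointing down"""
    o=get_obs(); R=Ro.from_quat(o["ee_rot"]).as_matrix(); p=np.array(o["position"])
    phi=np.degrees(np.arctan2(R[1,0],R[0,0]))
    print("t",round(o["clock"],2),"pos",p.round(4),"phi",round(phi,1),"grip",round(o["grip_width"],3),"F",round(o["grasp_force"],1),"ft",np.round(o["ft_force"],1))
    for w in wps:
        d=R.T@(np.array(w[:3])-p); t=np.radians(w[3]); 
        T=np.array([[np.cos(t),np.sin(t),0],[np.sin(t),-np.cos(t),0],[0,0,-1]]).T
        T=np.column_stack([[np.cos(t),np.sin(t),0],[np.sin(t),-np.cos(t),0],[0,0,-1]])
        print(w,"d",d.round(3),"turn",Ro.from_matrix(R.T@T).as_rotvec().round(3))
if __name__=="__main__": plan(*eval(sys.argv[1]+","))
E
sed -i '/T=np.array/d; s/t=np.radians(w\[3\]);.*/t=np.radians(w[3])/' plan.py
python3 plan.py "(.40,-.35,.2,0),(.437,.005,.14,-14)"
```

```text
t 0.1 pos [ 0.2106 -0.5881  0.2108] phi 19.7 grip 1.0 F 0.0 ft [ 0.5  0.3 -0.6]
(0.4, -0.35, 0.2, 0) d [ 0.259 -0.16   0.011] turn [-0.001  0.     0.344]
(0.437, 0.005, 0.14, -14) d [ 0.413 -0.482  0.071] turn [-0.001  0.     0.588]
```

The manual's scale: shifts go in shares of 0.8 m and turns go in shares of pi rad. Converting my numbers, -0.482 m / 0.8 = -0.6025, 0.413 m / 0.8 = 0.5163, 0.588 rad / 3.1416 = 0.1872.

move_arm(plan=[{"delta_pos": [0.3238, -0.2, 0.0138], "turn": [0, 0, 0.1095], "fingers": 0.35}, {"delta_pos": [0.3238, -0.2, 0.0138], "turn": [0, 0, 0.1095], "fingers": 0.35}, {"delta_pos": [0.3238, -0.2, 0.0138], "turn": [0, 0, 0.1095], "fingers": 0.35}, {"delta_pos": [0.3238, -0.2, 0.0138], "turn": [0, 0, 0.1095], "fingers": 0.35}, {"delta_pos": [0.3238, -0.2, 0.0138], "turn": [0, 0, 0.1095], "fingers": 0.35}, {"delta_pos": [0.5163, -0.6025, 0.0888], "turn": [0, 0, 0.1872], "fingers": 0.35}, {"delta_pos": [0.5163, -0.6025, 0.0888], "turn": [0, 0, 0.1872], "fingers": 0.35}, {"delta_pos": [0.5163, -0.6025, 0.0888], "turn": [0, 0, 0.1872], "fingers": 0.35}, {"delta_pos": [0.5163, -0.6025, 0.0888], "turn": [0, 0, 0.1872], "fingers": 0.35}, {"delta_pos": [0.5163, -0.6025, 0.0888], "turn": [0, 0, 0.1872], "fingers": 0.35}, {"delta_pos": [0.5163, -0.6025, 0.0888], "turn": [0, 0, 0.1872], "fingers": 0.35}, {"delta_pos": [0.5163, -0.6025, 0.0888], "turn": [0, 0, 0.1872], "fingers": 0.35}], force=40)

```text
clock: 1.6
position: [0.4366, 0.0084, 0.14]
ee_rot: [0.993, -0.119, -0.0, -0.0]
ft_force: [0.6, -0.2, -0.5]
grip_width: 0.652
grasp_force: 0.0
```

```bash
cat >> h.py <<'E'
def wcloud(c,o):
    """wrist fisheye -> world points"""
    from scipy.spatial.transform import Rotation as Ro
    v,u=np.mgrid[:420,:560]; x=(u-c["cx"])/c["fx"]; y=(v-c["cy"])/c["fy"]; r=np.hypot(x,y)+1e-9
    z=c["range_z"]; k=np.tan(np.minimum(r,1.5))/r
    P=np.stack([x*k*z,y*k*z,z],-1)
    T=c["tool_from_camera"]; P=P@T[:3,:3].T+T[:3,3]
    return P@Ro.from_quat(o["ee_rot"]).as_matrix().T+np.array(o["position"])
E
python3 - <<'E'
from h import *
from workcell import get_obs,camera
o=get_obs(); c=camera("wrist"); print(o["clock"],np.round(o["position"],4),np.round(o["joint_velocities"],3))
np.savez("w1.npz",**c); W=wcloud(c,o)
cv2.imwrite("pics/w1.png",c["color"][:,:,::-1]); print(c["tool_from_camera"].round(3).tolist())
z=W[...,2]; print("table",np.percentile(z[(c["range_z"]>0)&(abs(z)<.02)],[25,50,75]))
m=(np.hypot(W[...,0]-.437,W[...,1]-.006)<.035)&(z>.036)&(z<.05)
print("rspool",m.sum(),W[m].mean(0).round(4),np.ptp(W[m],axis=0).round(3))
m=(np.hypot(W[...,0]-.427,W[...,1]+.118)<.05)&(z>.01)&(z<.03); print("match",m.sum(),W[m].mean(0).round(4),cv2.minAreaRect(W[m][:,:2].astype(np.float32)*1000))
hsv=cv2.cvtColor(c["color"],cv2.COLOR_RGB2HSV)
m=(hsv[...,1]>140)&(hsv[...,0]>19)&(hsv[...,0]<35)&(W[...,0]>.5)&(z>.012)&(z<.03)
print("yellow rim",m.sum(),cv2.minAreaRect(W[m][:,:2].astype(np.float32)*1000) if m.any() else 0)
E
```

```text
1.6 [0.4366 0.0084 0.14  ] [ 0.044 -0.005  0.079 -0.004  0.018  0.014  0.058]
[[0.0, -0.964, -0.266, 0.066], [1.0, 0.0, 0.0, -0.0], [-0.0, -0.266, 0.964, -0.162], [0.0, 0.0, 0.0, 1.0]]
table [-0.00147399 -0.00077463  0.00058283]
rspool 836 [0.4335 0.0071 0.0424] [0.028 0.028 0.008]
match 2086 [ 0.4245 -0.1149  0.0158] ((423.61187744140625, -116.46479034423828), (57.11288070678711, 37.03547668457031), 82.19769287109375)
yellow rim 4424 ((574.4264526367188, 6.588310241699219), (176.0062713623047, 88.33258819580078), 75.48194122314453)
```

View pics/w1.png

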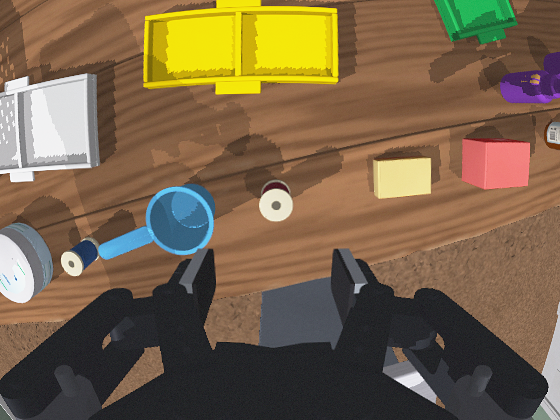

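The wrist view puts the red spool at (276,205), between the jaws, with dark-red thread visible behind its end. The yellow tray is at (240,45) and the blue spool at (78,258). The spool measures 42 mm high and 28 mm across, and the tray about 176 mm, all matching the description. I'll grasp it.

```bash
python3 plan.py "(.434,.007,.020,-14),(.434,.007,.1,-14)"
```

```text
t 1.65 pos [0.4367 0.006  0.1402] phi -13.8 grip 0.649 F 0.0 ft [ 0.2 -1.1 -0.9]
(0.434, 0.007, 0.02, -14) d [-0.003 -0.     0.12 ] turn [0.    0.001 0.004]
(0.434, 0.007, 0.1, -14) d [-0.003 -0.     0.04 ] turn [0.    0.001 0.004]
```

In the tool's units: 0.12 m / 0.8 = 0.15, 0.04 m / 0.8 = 0.05.

move_arm(plan=[{"delta_pos": [-0.0038, 0, 0.05], "turn": [0, 0, 0], "fingers": 0.35}, {"delta_pos": [-0.0038, 0, 0.1], "turn": [0, 0, 0], "fingers": 0.35}, {"delta_pos": [-0.0038, 0, 0.15], "turn": [0, 0, 0], "fingers": 0.35}, {"delta_pos": [-0.0038, 0, 0.15], "turn": [0, 0, 0], "fingers": 0.35}, {"delta_pos": [-0.0038, 0, 0.15], "turn": [0, 0, 0], "fingers": 1}, {"delta_pos": [-0.0038, 0, 0.15], "turn": [0, 0, 0], "fingers": 1}, {"delta_pos": [-0.0038, 0, 0.15], "turn": [0, 0, 0], "fingers": 1}, {"delta_pos": [-0.0038, 0, 0.15], "turn": [0, 0, 0], "fingers": 1}, {"delta_pos": [-0.0038, 0, 0.15], "turn": [0, 0, 0], "fingers": 1}, {"delta_pos": [-0.0038, 0, 0.1], "turn": [0, 0, 0], "fingers": 1}, {"delta_pos": [-0.0038, 0, 0.05], "turn": [0, 0, 0], "fingers": 1}], force=40)

```text
clock: 3.02
position: [0.4346, 0.0053, 0.103]
ee_rot: [0.993, -0.122, 0.001, 0.0]
ft_force: [1.0, -0.2, -0.6]
grip_width: 0.002
grasp_force: 0.0
```

```bash
python3 plan.py "(.5665,-.035,.1,-14),(.5665,-.035,.0265,-14),(.5665,-.035,.13,-14)"
```

```text
t 3.02 pos [0.4346 0.0053 0.103 ] phi -14.0 grip 0.002 F 0.0 ft [ 1.  -0.2 -0.6]
(0.5665, -0.035, 0.1, -14) d [0.138 0.007 0.003] turn [-0.    -0.002  0.   ]
(0.5665, -0.035, 0.0265, -14) d [0.138 0.007 0.077] turn [-0.    -0.002  0.   ]
(0.5665, -0.035, 0.13, -14) d [ 0.138  0.007 -0.027] turn [-0.    -0.002  0.   ]
```

The gripper closed empty, so I'll look before doing anything else.

```bash
python3 - <<'E'
from h import *
from workcell import get_obs,camera
o=get_obs(); c=camera("wrist"); W=wcloud(c,o); z=W[...,2]
cv2.imwrite("pics/w2.png",c["color"][:,:,::-1])
m=(np.hypot(W[...,0]-.437,W[...,1]-.006)<.06)&(z>.036)&(z<.05)
print("rspool",m.sum(),W[m].mean(0).round(4),np.ptp(W[m],axis=0).round(3))
c=camera("top");P=cloud(c); m=(np.hypot(P[...,0]-.437,P[...,1]-.006)<.06)&(P[...,2]>.01)&(P[...,2]<.05); print(P[m].mean(0).round(4))
E
```

```text
rspool 1164 [ 0.4305 -0.0127  0.0423] [0.041 0.096 0.014]
[nan nan nan]<stdin>:7: RuntimeWarning: Mean of empty slice.
  ret = um.true_divide(
```

View pics/w2.png

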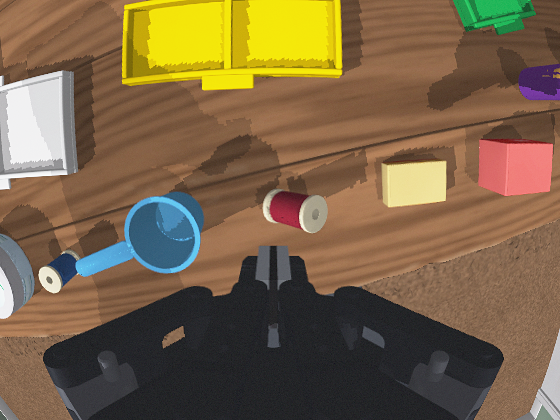

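The red spool now lies on its side at (295,211), with its axis roughly along y. I'll find out where the jaws really are relative to the TCP.

```bash
python3 - <<'E'
from h import *
from workcell import get_obs,camera
o=get_obs(); c=camera("wrist"); W=wcloud(c,o); z=W[...,2]; hsv=cv2.cvtColor(c["color"],cv2.COLOR_RGB2HSV)
def clo(x,y): return (abs(W[...,0]-x)<.05)&(abs(W[...,1]-y)<.045)&(z>.012)&(z<.04)
m=clo(.445,-.005); print("lying",m.sum(),W[m].mean(0).round(4),W[m].min(0).round(3),W[m].max(0).round(3),cv2.minAreaRect(W[m][:,:2].astype(np.float32)*1000))
T=c["tool_from_camera"]
# pads in tool coords
from scipy.spatial.transform import Rotation as Ro
L=(W-np.array(o["position"]))@Ro.from_quat(o["ee_rot"]).as_matrix()
for (u,v) in ((266,250),(266,265),(285,250),(285,265),(275,340)): print((u,v),L[v,u].round(4),c["range_z"][v,u])
# dark pixels' tool z max near pads
m=(hsv[...,2]<110)&(abs(L[...,1])<.03)&(abs(L[...,0])<.03)&(L[...,2]>-.06); print(m.sum(),L[m].max(0),L[m].min(0))
def px(p):
    q=T[:3,:3].T@(np.array(p)-T[:3,3]); r=np.hypot(q[0],q[1]); th=np.arctan2(r,q[2]); return c["cx"]+c["fx"]*th*q[0]/r,c["cy"]+c["fy"]*th*q[1]/r
print("TCP px",px([0,0,0]),"tip",px([0,0,.011]),"grasp",px([0,0,-.008]), "50 below",px([0,0,.06]))
E
```

```text
lying 1778 [ 0.4295 -0.0237  0.0266] [ 0.41  -0.048  0.012] [ 0.444 -0.001  0.036] ((427.2628479003906, -23.81422996520996), (44.6341667175293, 27.176891326904297), 79.32268524169922)
(266, 250) [ 0.01   -0.0031 -0.0293] 0.14275084
(266, 265) [ 0.0096 -0.0028 -0.0437] 0.12890041
(285, 250) [ 0.0098  0.0053 -0.0287] 0.14340705
(285, 265) [ 0.0098  0.0048 -0.0441] 0.12850155
(275, 340) [-0.341   0.0043  0.3458] 0.59760696
3293 [0.0298259  0.02988966 0.12021296] [-0.01243675 -0.02997738 -0.0599799 ]
TCP px (np.float64(272.91782747796435), np.float64(246.07638934922932)) tip (np.float64(272.9075320591822), np.float64(238.78407598259997)) grasp (np.float64(272.9261055858952), np.float64(251.9375856432036)) 50 below (np.float64(272.8728993640288), np.float64(214.23083039657917))
```

```bash
python3 - <<'E'
from h import *
from workcell import get_obs,camera,tip_reach
o=get_obs(); p=np.array(o["position"]); print(tip_reach,p.round(4))
for n in ("side","top"):
    c=camera(n); Q=cloud(c); np.savez(n+"1.npz",**c)
    m=(np.hypot(Q[...,0]-p[0],Q[...,1]-p[1])<.03)&(Q[...,2]>.055)&(Q[...,2]<.2)&(c["range_z"]>0)
    print(n,m.sum(),Q[m].min(0).round(4),np.percentile(Q[m][:,2],[1,5,10,50]).round(4))
    uv=proj(c,p+[0,0,-.011]); print("spec tip px",uv.round(1),"36mm higher",proj(c,p+[0,0,.025]).round(1))
c=load("side1.npz"); u,v=map(int,proj(c,p)); cv2.imwrite("pics/s1.png",cv2.resize(c["color"][max(0,v-120):v+60,u-100:u+100],None,fx=3,fy=3)[:,:,::-1]); print(u-100,max(0,v-120))
E
```

```text
0.011 [0.4362 0.0051 0.1036]
side 153 [ 0.4151 -0.0237  0.1213] [0.1234 0.1264 0.131  0.1523]
spec tip px [242.9 188.3] 36mm higher [242.4 177.5]Traceback (most recent call last):
  File "<stdin>", line 7, in <module>
    return umr_minimum(a, axis, None, out, keepdims, initial, where)
ValueError: zero-size array to reduction operation minimum which has no identity
```

The side and wrist cameras both put the shut fingertips about 24 mm above the reported TCP, not 11 mm below it. The jaws therefore only brushed the spool's top and toppled it. I'll measure the tip offset at 65% opening from the first wrist picture, then plan standing the spool up again. The pick will tilt +45° about the closing axis and the set-down will tilt -45°.

```bash
cat > plan.py <<'E'
import numpy as np, sys
from workcell import get_obs
from scipy.spatial.transform import Rotation as Ro
def plan(*wps):
    """waypoints (x,y,z,phi[,tilt]) deg -> tool deltas; phi = heading of tool x, tilt about tool y"""
    o=get_obs(); R=Ro.from_quat(o["ee_rot"]).as_matrix(); p=np.array(o["position"])
    print("t",round(o["clock"],2),"pos",p.round(4),"phi",np.degrees(np.arctan2(R[1,0],R[0,0])).round(1),"tool z",R[:,2].round(3),"grip",round(o["grip_width"],3),"F",round(o["grasp_force"],1),"ft",np.round(o["ft_force"],1),"j",np.round(o["joint_pos"],2))
    for w in wps:
        t=np.radians(w[3]); T=np.column_stack([[np.cos(t),np.sin(t),0],[np.sin(t),-np.cos(t),0],[0,0,-1]])
        if len(w)>4: T=T@Ro.from_euler("y",w[4],degrees=True).as_matrix()
        print(w,"d",(R.T@(np.array(w[:3])-p)).round(3),"turn",Ro.from_matrix(R.T@T).as_rotvec().round(3))
if __name__=="__main__": plan(*eval(sys.argv[1]+","))
E
python3 plan.py "(.435,.003,.1,79.3),(.435,.003,.1,79.3,45)"
python3 - <<'E'
from h import *
c=load("w1.npz"); v,u=np.mgrid[:420,:560]; x=(u-c["cx"])/c["fx"]; y=(v-c["cy"])/c["fy"]; r=np.hypot(x,y)+1e-9; k=np.tan(np.minimum(r,1.5))/r; z=c["range_z"]
T=c["tool_from_camera"]; L=np.stack([x*k*z,y*k*z,z],-1)@T[:3,:3].T+T[:3,3]
for s in (1,-1):
    m=(abs(L[...,0])<.02)&(s*L[...,1]>.02)&(s*L[...,1]<.06)&(L[...,2]>-.06)&(L[...,2]<.05)
    q=L[m]; print(s,m.sum(),np.percentile(q,[2,50,98],axis=0).round(4).tolist(),q[:,2].max().round(4),"tip y",np.percentile(q[q[:,2]>q[:,2].max()-.008][:,1],[5,95]).round(4))
E
```

```text
t 3.27 pos [0.4344 0.005  0.101 ] phi -14.0 tool z [ 0.001 -0.001 -1.   ] grip 0.003 F 0.0 ft [ 0.3  1.  -0. ] j [ 0.47  0.05 -0.59  2.05  0.03  1.05 -1.95]
(0.435, 0.003, 0.1, 79.3) d [0.001 0.002 0.001] turn [ 1.000e-03 -1.000e-03 -1.629e+00]
(0.435, 0.003, 0.1, 79.3, 45) d [0.001 0.002 0.001] turn [ 0.638  0.6   -1.535]
1 1649 [[-0.0108, 0.0274, -0.0593], [0.0059, 0.028, -0.045], [0.0104, 0.0407, -0.0254]] -0.0234 tip y [0.0275 0.0338]
-1 1665 [[-0.0109, -0.0407, -0.0594], [0.0059, -0.0281, -0.0449], [0.0103, -0.0275, -0.0262]] -0.0228 tip y [-0.0338 -0.0275]
```

In the tool's units: -0.04 m / 0.8 = -0.05, -1.535 rad / 3.1416 = -0.4886.

move_arm(plan=[{"delta_pos": [0, 0, -0.05], "turn": [0.0407, 0.0382, -0.0977], "fingers": 0.4}, {"delta_pos": [0, 0, -0.05], "turn": [0.0812, 0.0764, -0.1954], "fingers": 0.4}, {"delta_pos": [0, 0, -0.05], "turn": [0.1219, 0.1146, -0.2932], "fingers": 0.4}, {"delta_pos": [0, 0, -0.05], "turn": [0.1623, 0.1528, -0.3909], "fingers": 0.4}, {"delta_pos": [0, 0, -0.05], "turn": [0.2031, 0.191, -0.4886], "fingers": 0.4}, {"delta_pos": [0, 0, -0.05], "turn": [0.2031, 0.191, -0.4886], "fingers": 0.4}, {"delta_pos": [0, 0, -0.05], "turn": [0.2031, 0.191, -0.4886], "fingers": 0.4}, {"delta_pos": [0, 0, -0.05], "turn": [0.2031, 0.191, -0.4886], "fingers": 0.4}, {"delta_pos": [0, 0, -0.05], "turn": [0.2031, 0.191, -0.4886], "fingers": 0.4}, {"delta_pos": [0, 0, -0.05], "turn": [0.2031, 0.191, -0.4886], "fingers": 0.4}, {"delta_pos": [0, 0, -0.05], "turn": [0.2031, 0.191, -0.4886], "fingers": 0.4}, {"delta_pos": [0, 0, -0.05], "turn": [0.2031, 0.191, -0.4886], "fingers": 0.4}])

```text
clock: 4.78
position: [0.4338, 0.0057, 0.1401]
ee_rot: [0.713, 0.588, 0.294, -0.245]
ft_force: [0.0, -0.4, 1.1]
grip_width: 0.599
grasp_force: 0.0
```

```bash
python3 plan.py "(.4346,.0005,.06,79.3,45),(.4346,.0005,-.005,79.3,45)"; python3 - <<'E'
from h import *
from workcell import get_obs,camera
o=get_obs(); c=camera("wrist"); W=wcloud(c,o); z=W[...,2]
m=(abs(W[...,0]-.43)<.04)&(abs(W[...,1]+.024)<.045)&(z>.012)&(z<.04); print("lying",m.sum(),W[m].max(0).round(3),cv2.minAreaRect(W[m][:,:2].astype(np.float32)*1000))
E
```

```text
t 4.78 pos [0.4338 0.0057 0.1401] phi 78.9 tool z [ 0.13   0.695 -0.707] grip 0.599 F 0.0 ft [ 0.  -0.4  1.1] j [ 0.61  0.17 -0.15  2.07 -0.77  1.27  0.64]
(0.4346, 0.0005, 0.06, 79.3, 45) d [-0.06   0.002  0.053] turn [-0.001  0.    -0.005]
(0.4346, 0.0005, -0.005, 79.3, 45) d [-0.106  0.002  0.099] turn [-0.001  0.    -0.005]
lying 955 [ 0.443 -0.006  0.029] ((427.2684020996094, -22.062715530395508), (29.047016143798828, 27.142906188964844), 79.05908966064453)
```

In the tool's units: -0.106 m / 0.8 = -0.1325, 0.099 m / 0.8 = 0.1238.

move_arm(plan=[{"delta_pos": [-0.075, 0.0013, 0.0663], "turn": [0, 0, 0], "fingers": 0.4}, {"delta_pos": [-0.075, 0.0013, 0.0663], "turn": [0, 0, 0], "fingers": 0.4}, {"delta_pos": [-0.1038, 0.0013, 0.095], "turn": [0, 0, 0], "fingers": 0.4}, {"delta_pos": [-0.1325, 0.0013, 0.1238], "turn": [0, 0, 0], "fingers": 0.4}, {"delta_pos": [-0.1325, 0.0013, 0.1238], "turn": [0, 0, 0], "fingers": 0.4}, {"delta_pos": [-0.1325, 0.0013, 0.1238], "turn": [0, 0, 0], "fingers": 1}, {"delta_pos": [-0.1325, 0.0013, 0.1238], "turn": [0, 0, 0], "fingers": 1}, {"delta_pos": [-0.1325, 0.0013, 0.1238], "turn": [0, 0, 0], "fingers": 1}, {"delta_pos": [-0.1325, 0.0013, 0.1238], "turn": [0, 0, 0], "fingers": 1}, {"delta_pos": [-0.1325, 0.0013, 0.1238], "turn": [0, 0, 0], "fingers": 1}], force=40)

```text
clock: 6.08
position: [0.4349, 0.0001, -0.0029]
ee_rot: [0.711, 0.589, 0.295, -0.244]
ft_force: [-2.4, -1.9, 7.7]
grip_width: 0.309
grasp_force: 40.0
```

```bash
python3 plan.py "(.434,.001,.09,79.3,45),(.486,-.071,.10,79.3,-45),(.486,-.071,-.004,79.3,-45)"
```

```text
t 6.08 pos [ 4.349e-01  1.000e-04 -2.900e-03] phi 79.3 tool z [ 0.132  0.696 -0.706] grip 0.309 F 40.0 ft [-2.4 -1.9  7.7] j [ 0.62  0.45 -0.15  2.11 -0.82  1.03  0.88]
(0.434, 0.001, 0.09, 79.3, 45) d [ 0.066 -0.001 -0.065] turn [ 0.    -0.001  0.   ]
(0.486, -0.071, 0.1, 79.3, -45) d [ 0.03   0.063 -0.115] turn [ 1.000e-03 -1.572e+00 -0.000e+00]
(0.486, -0.071, -0.004, 79.3, -45) d [-0.043  0.063 -0.042] turn [ 1.000e-03 -1.572e+00 -0.000e+00]
```

In the tool's units: -0.115 m / 0.8 = -0.1438, 0.063 m / 0.8 = 0.0788, -1.57 rad / 3.1416 = -0.4997.

move_arm(plan=[{"delta_pos": [0.0825, 0, -0.0813], "turn": [0, 0, 0], "fingers": 1}, {"delta_pos": [0.0825, 0, -0.0813], "turn": [0, 0, 0], "fingers": 1}, {"delta_pos": [0.0825, 0.025, -0.1], "turn": [0, -0.0573, 0], "fingers": 1}, {"delta_pos": [0.0375, 0.0788, -0.1438], "turn": [0, -0.4997, 0], "fingers": 1}, {"delta_pos": [0.0375, 0.0788, -0.1438], "turn": [0, -0.4997, 0], "fingers": 1}, {"delta_pos": [0.0375, 0.0788, -0.1438], "turn": [0, -0.4997, 0], "fingers": 1}, {"delta_pos": [0.0375, 0.0788, -0.1438], "turn": [0, -0.4997, 0], "fingers": 1}, {"delta_pos": [0.0375, 0.0788, -0.1438], "turn": [0, -0.4997, 0], "fingers": 1}, {"delta_pos": [0.0375, 0.0788, -0.1438], "turn": [0, -0.4997, 0], "fingers": 1}, {"delta_pos": [0.0375, 0.0788, -0.1438], "turn": [0, -0.4997, 0], "fingers": 1}, {"delta_pos": [0.0375, 0.0788, -0.1438], "turn": [0, -0.4997, 0], "fingers": 1}, {"delta_pos": [0.0375, 0.0788, -0.1438], "turn": [0, -0.4997, 0], "fingers": 1}])

```text
clock: 7.58
position: [0.4848, -0.0691, 0.0974]
ee_rot: [0.711, 0.591, -0.294, 0.243]
ft_force: [0.2, 0.0, -0.4]
grip_width: 0.312
grasp_force: 39.6
```

```bash
python3 plan.py "(.486,-.071,-.002,79.3,-45)"; python3 - <<'E'
from h import *
from workcell import get_obs,camera
a=camera("wrist")["color"]; b=camera("side")["color"]; b=cv2.resize(b[130:270,180:320],(420,420))
cv2.imwrite("pics/w3.png",np.hstack([cv2.resize(a,(373,280)),b[:280,:420]])[:,:,::-1])
E
```

```text
t 7.58 pos [ 0.4848 -0.0691  0.0974] phi 79.6 tool z [-0.131 -0.693 -0.708] grip 0.312 F 39.6 ft [ 0.2  0.  -0.4] j [-0.22  0.43 -0.23  1.83  0.7   1.47 -0.92]
(0.486, -0.071, -0.002, 79.3, -45) d [0.069 0.002 0.072] turn [-0.    -0.002  0.003]
```

View pics/w3.png

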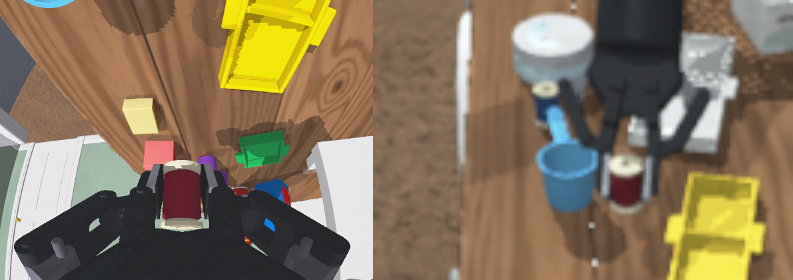

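The spool hangs upright in the jaws: dark red at composite (182,195) in the wrist view and (627,183) in the side view. I'll set it down.

In the tool's units: 0.072 m / 0.8 = 0.09, 0.071 m / 0.8 = 0.0888, 0.003 rad / 3.1416 = 0.001.

move_arm(plan=[{"delta_pos": [0.0375, 0.0025, 0.0413], "turn": [0, 0, 0.001], "fingers": 1}, {"delta_pos": [0.0688, 0.0025, 0.0725], "turn": [0, 0, 0.001], "fingers": 1}, {"delta_pos": [0.08, 0.0025, 0.0838], "turn": [0, 0, 0.001], "fingers": 1}, {"delta_pos": [0.085, 0.0025, 0.0888], "turn": [0, 0, 0.001], "fingers": 1}, {"delta_pos": [0.0863, 0.0025, 0.09], "turn": [0, 0, 0.001], "fingers": 1}, {"delta_pos": [0.0863, 0.0025, 0.09], "turn": [0, 0, 0.001], "fingers": 1}])

```text
clock: 8.43
position: [0.487, -0.0726, -0.0009]
ee_rot: [0.713, 0.589, -0.293, 0.244]
ft_force: [-0.7, -0.0, -1.5]
grip_width: 0.312
grasp_force: 39.6
```

```bash
python3 plan.py
```

```text
Traceback (most recent call last):
  File "plan.py", line 12, in <module>
    if __name__=="__main__": plan(*eval(sys.argv[1]+","))
                                        ~~~~~~~~^^^
IndexError: list index out of range
```

In the tool's units: 0.002 m / 0.8 = 0.0025, 0.0015 m / 0.8 = 0.0019.

move_arm(plan=[{"delta_pos": [0.0019, 0, 0.0019], "turn": [0, 0, 0], "fingers": 1}, {"delta_pos": [0.0025, 0, 0.0025], "turn": [0, 0, 0], "fingers": 1}, {"delta_pos": [0.0025, 0, 0.0025], "turn": [0, 0, 0], "fingers": 1}])

```text
clock: 8.8
position: [0.4863, -0.0727, -0.0046]
ee_rot: [0.712, 0.589, -0.294, 0.244]
ft_force: [-0.8, -0.2, 0.1]
grip_width: 0.312
grasp_force: 39.6
```

In the tool's units: 0.002 m / 0.8 = 0.0025, 0.001 m / 0.8 = 0.0013.

move_arm(plan=[{"delta_pos": [0.0013, 0, 0.0013], "turn": [0, 0, 0], "fingers": 1}, {"delta_pos": [0.0025, 0, 0.0025], "turn": [0, 0, 0], "fingers": 1}, {"delta_pos": [0.0025, 0, 0.0025], "turn": [0, 0, 0], "fingers": 1}])

```text
clock: 9.18
position: [0.4863, -0.0728, -0.0076]
ee_rot: [0.712, 0.589, -0.294, 0.244]
ft_force: [0.1, -0.5, 0.1]
grip_width: 0.31
grasp_force: 39.6
```

```bash
python3 plan.py "(.486,-.071,-.005,79.3,-45)"; python3 - <<'E'
from h import *
from workcell import get_obs,camera
c=camera("top"); P=cloud(c); m=(np.hypot(P[...,0]-.49,P[...,1]+.055)<.025)&(P[...,2]>.02)&(P[...,2]<.055); print(m.sum(), P[m].mean(0) if m.any() else 0, P[m][:,2].max() if m.any() else 0)
c=camera("side"); P=cloud(c); m=(np.hypot(P[...,0]-.49,P[...,1]+.055)<.03)&(P[...,2]<.055)
hs=cv2.cvtColor(c["color"],cv2.COLOR_RGB2HSV); red=m&((hs[...,0]>165)|(hs[...,0]<6))&(hs[...,1]>120)&(P[...,2]>.004); print("red thread z",np.percentile(P[red][:,2],[2,98]).round(4),P[red].mean(0).round(4))
E
```

```text
t 9.18 pos [ 0.4863 -0.0728 -0.0076] phi 79.2 tool z [-0.132 -0.694 -0.708] grip 0.31 F 39.6 ft [ 0.1 -0.5  0.1] j [-0.23  0.61 -0.21  1.85  0.76  1.33 -1.05]
(0.486, -0.071, -0.005, 79.3, -45) d [-0.001 -0.001 -0.003] turn [-0.001 -0.001 -0.002]
171 [ 0.48939682 -0.05254153  0.03796324] 0.04904886675905351
red thread z [0.0101 0.0362] [ 0.4883 -0.0683  0.0237]
```

In the tool's units: 0.0015 m / 0.8 = 0.0019, 0.001 m / 0.8 = 0.0013.

move_arm(plan=[{"delta_pos": [0.0013, 0, 0.0013], "turn": [0, 0, 0], "fingers": 1}, {"delta_pos": [0.0019, 0, 0.0019], "turn": [0, 0, 0], "fingers": 1}, {"delta_pos": [0.0019, 0, 0.0019], "turn": [0, 0, 0], "fingers": 1}])

```text
clock: 9.65
position: [0.4865, -0.0728, -0.0084]
ee_rot: [0.712, 0.589, -0.294, 0.244]
ft_force: [-3.3, 4.0, 10.4]
grip_width: 0.31
grasp_force: 46.0
```

Contact force is 10 N, so it is down. I'll release and back off along the tool axis.

In the tool's units: -0.16 m / 0.8 = -0.2, -0.12 m / 0.8 = -0.15.

move_arm(plan=[{"delta_pos": [0, 0, 0], "turn": [0, 0, 0], "fingers": 0.6}, {"delta_pos": [0, 0, 0], "turn": [0, 0, 0], "fingers": 0.4}, {"delta_pos": [0, 0, 0], "turn": [0, 0, 0], "fingers": 0.35}, {"delta_pos": [0, 0, 0], "turn": [0, 0, 0], "fingers": 0.35}, {"delta_pos": [0, 0, -0.0375], "turn": [0, 0, 0], "fingers": 0.35}, {"delta_pos": [0, 0, -0.1], "turn": [0, 0, 0], "fingers": 0.35}, {"delta_pos": [0, 0, -0.15], "turn": [0, 0, 0], "fingers": 0.35}, {"delta_pos": [-0.05, 0, -0.2], "turn": [0, 0, 0], "fingers": 0.35}, {"delta_pos": [-0.05, 0, -0.2], "turn": [0, 0, 0], "fingers": 0.35}])

```text
clock: 10.78
position: [0.504, 0.0115, 0.1352]
ee_rot: [0.713, 0.589, -0.291, 0.245]
ft_force: [-0.1, -0.5, -1.1]
grip_width: 0.651
grasp_force: 0.0
```

```bash
cat > w.py <<'E'
from h import *
from workcell import get_obs,camera
import sys
def top(P,x,y,r,z0,z1):
    m=(np.hypot(P[...,0]-x,P[...,1]-y)<r)&(P[...,2]>z0)&(P[...,2]<z1)
    if m.sum()<20: return None
    return m.sum(),P[m].mean(0).round(4),[np.round(a,1) for a in cv2.minAreaRect(P[m][:,:2].astype(np.float32)*1000)]
if __name__=="__main__":
    o=get_obs(); W=wcloud(camera("wrist"),o); P=cloud(camera("top"))
    for q in eval(sys.argv[1]): print(q,"\n wrist",top(W,*q),"\n top",top(P,*q))
E
python3 w.py "[(.489,-.055,.035,.03,.055)]"; python3 plan.py "(.489,-.055,.12,0)"
```

```text
(0.489, -0.055, 0.035, 0.03, 0.055) 
 wrist (np.int64(772), array([ 0.4892, -0.0512,  0.0397]), [array([488.6, -55.6]), array([29. , 26.9]), np.float64(76.9)]) 
 top (np.int64(95), array([ 0.4926, -0.0564,  0.0425]), [array([493.3, -55.9]), array([25.2, 26.6]), np.float64(82.7)])
t 10.88 pos [0.5022 0.0104 0.1319] phi 79.1 tool z [-0.132 -0.693 -0.709] grip 0.65 F 0.0 ft [-0.5 -0.2 -0.6] j [-0.31  0.48 -0.27  1.68  0.65  1.62 -0.95]
(0.489, -0.055, 0.12, 0) d [-0.039 -0.001  0.055] turn [0.54  0.651 1.305]
```

```bash
python3 plan.py "(.489,-.055,.08,165.7)"
```

```text
t 10.88 pos [0.5022 0.0104 0.1319] phi 79.1 tool z [-0.132 -0.693 -0.709] grip 0.65 F 0.0 ft [-0.5 -0.2 -0.6] j [-0.31  0.48 -0.27  1.68  0.65  1.62 -0.95]
(0.489, -0.055, 0.08, 165.7) d [-0.011 -0.001  0.084] turn [-0.588  0.626 -1.426]
```

In the tool's units: 0.084 m / 0.8 = 0.105, -0.011 m / 0.8 = -0.0138, -1.426 rad / 3.1416 = -0.4539.

move_arm(plan=[{"delta_pos": [-0.05, 0, 0.0375], "turn": [-0.0376, 0.0398, -0.0907], "fingers": 0.35}, {"delta_pos": [-0.05, 0, 0.0625], "turn": [-0.0748, 0.0796, -0.1814], "fingers": 0.35}, {"delta_pos": [-0.0375, 0, 0.075], "turn": [-0.1124, 0.1197, -0.2725], "fingers": 0.35}, {"delta_pos": [-0.0138, -0.0013, 0.105], "turn": [-0.1872, 0.1993, -0.4539], "fingers": 0.35}, {"delta_pos": [-0.0138, -0.0013, 0.105], "turn": [-0.1872, 0.1993, -0.4539], "fingers": 0.35}, {"delta_pos": [-0.0138, -0.0013, 0.105], "turn": [-0.1872, 0.1993, -0.4539], "fingers": 0.35}, {"delta_pos": [-0.0138, -0.0013, 0.105], "turn": [-0.1872, 0.1993, -0.4539], "fingers": 0.35}, {"delta_pos": [-0.0138, -0.0013, 0.105], "turn": [-0.1872, 0.1993, -0.4539], "fingers": 0.35}, {"delta_pos": [-0.0138, -0.0013, 0.105], "turn": [-0.1872, 0.1993, -0.4539], "fingers": 0.35}, {"delta_pos": [-0.0138, -0.0013, 0.105], "turn": [-0.1872, 0.1993, -0.4539], "fingers": 0.35}, {"delta_pos": [-0.0138, -0.0013, 0.105], "turn": [-0.1872, 0.1993, -0.4539], "fingers": 0.35}, {"delta_pos": [-0.0138, -0.0013, 0.105], "turn": [-0.1872, 0.1993, -0.4539], "fingers": 0.35}])

```text
clock: 12.38
position: [0.488, -0.055, 0.0795]
ee_rot: [0.125, 0.992, -0.001, -0.001]
ft_force: [0.1, -0.8, 0.4]
grip_width: 0.649
grasp_force: 0.0
```

```bash
python3 plan.py "(.489,-.055,-.016,165.7)"; python3 w.py "[(.489,-.055,.035,.03,.055)]"
```

```text
t 12.38 pos [ 0.488  -0.055   0.0795] phi 165.7 tool z [-0.002 -0.001 -1.   ] grip 0.649 F 0.0 ft [ 0.1 -0.8  0.4] j [ 0.31  0.18 -0.31  1.95  0.07  1.02  1.29]
(0.489, -0.055, -0.016, 165.7) d [-0.001  0.     0.095] turn [-0.001 -0.001 -0.001]
(0.489, -0.055, 0.035, 0.03, 0.055) 
 wrist (np.int64(1449), array([ 0.4875, -0.0556,  0.0416]), [array([488.2, -55.6]), array([27.4, 28. ]), np.float64(75.7)]) 
 top None
```

Aligned: the spool is at (0.488,-0.0556) and the TCP at (0.488,-0.055). I'll go down and grip.

In the tool's units: 0.095 m / 0.8 = 0.1188, 0.055 m / 0.8 = 0.0688.

move_arm(plan=[{"delta_pos": [0, 0, 0.05], "turn": [0, 0, 0], "fingers": 0.35}, {"delta_pos": [0, 0, 0.0938], "turn": [0, 0, 0], "fingers": 0.35}, {"delta_pos": [0, 0, 0.1188], "turn": [0, 0, 0], "fingers": 0.35}, {"delta_pos": [0, 0, 0.1188], "turn": [0, 0, 0], "fingers": 0.35}, {"delta_pos": [0, 0, 0.1188], "turn": [0, 0, 0], "fingers": 1}, {"delta_pos": [0, 0, 0.1188], "turn": [0, 0, 0], "fingers": 1}, {"delta_pos": [0, 0, 0.1188], "turn": [0, 0, 0], "fingers": 1}, {"delta_pos": [0, 0, 0.1188], "turn": [0, 0, 0], "fingers": 1}, {"delta_pos": [0, 0, 0.1188], "turn": [0, 0, 0], "fingers": 1}, {"delta_pos": [0, 0, 0.0688], "turn": [0, 0, 0], "fingers": 1}, {"delta_pos": [0, 0, 0.0438], "turn": [0, 0, 0], "fingers": 1}, {"delta_pos": [0, 0, 0.0438], "turn": [0, 0, 0], "fingers": 1}], force=40)

```text
clock: 13.98
position: [0.49, -0.0556, 0.047]
ee_rot: [0.125, 0.992, -0.001, 0.002]
ft_force: [-0.5, -0.7, -0.5]
grip_width: 0.314
grasp_force: 39.5
```

```bash
python3 plan.py "(.5665,-.035,.045,165.7),(.5665,-.035,-.010,165.7)"
```

```text
t 13.97 pos [ 0.49   -0.0556  0.047 ] phi 165.7 tool z [ 0.004 -0.002 -1.   ] grip 0.314 F 39.5 ft [-0.5 -0.7 -0.5] j [ 0.3   0.23 -0.31  1.97  0.09  0.95  1.27]
(0.5665, -0.035, 0.045, 165.7) d [-0.069  0.039  0.002] turn [-0.001  0.004 -0.001]
(0.5665, -0.035, -0.01, 165.7) d [-0.069  0.039  0.057] turn [-0.001  0.004 -0.001]
```

In the tool's units: -0.069 m / 0.8 = -0.0863, 0.057 m / 0.8 = 0.0713, 0.004 rad / 3.1416 = 0.0013.

move_arm(plan=[{"delta_pos": [-0.0863, 0.0488, 0.0025], "turn": [0, 0.0013, 0], "fingers": 1}, {"delta_pos": [-0.0863, 0.0488, 0.0025], "turn": [0, 0.0013, 0], "fingers": 1}, {"delta_pos": [-0.0863, 0.0488, 0.025], "turn": [0, 0.0013, 0], "fingers": 1}, {"delta_pos": [-0.0863, 0.0488, 0.05], "turn": [0, 0.0013, 0], "fingers": 1}, {"delta_pos": [-0.0863, 0.0488, 0.065], "turn": [0, 0.0013, 0], "fingers": 1}, {"delta_pos": [-0.0863, 0.0488, 0.0713], "turn": [0, 0.0013, 0], "fingers": 1}, {"delta_pos": [-0.0863, 0.0488, 0.0713], "turn": [0, 0.0013, 0], "fingers": 1}, {"delta_pos": [-0.0863, 0.0488, 0.0713], "turn": [0, 0.0013, 0], "fingers": 0.6}, {"delta_pos": [-0.0863, 0.0488, 0.0713], "turn": [0, 0.0013, 0], "fingers": 0.45}, {"delta_pos": [-0.0863, 0.0488, 0.0713], "turn": [0, 0.0013, 0], "fingers": 0.45}, {"delta_pos": [-0.0863, 0.0488, 0.025], "turn": [0, 0.0013, 0], "fingers": 0.45}, {"delta_pos": [-0.0863, 0.0488, -0.05], "turn": [0, 0.0013, 0], "fingers": 0.45}])

```text
clock: 15.48
position: [0.5634, -0.0346, 0.0843]
ee_rot: [0.125, 0.992, -0.0, -0.004]
ft_force: [2.0, -0.0, 0.1]
grip_width: 0.548
grasp_force: 0.0
```

```bash
python3 w.py "[(.5665,-.035,.03,.036,.06),(.423,.223,.03,.036,.055)]"; python3 plan.py "(.5,.12,.1,90),(.423,.223,.09,90)"
```

```text
(0.5665, -0.035, 0.03, 0.036, 0.06) 
 wrist (np.int64(1428), array([ 0.5618, -0.0346,  0.0468]), [array([562.4, -35. ]), array([27.2, 27.8]), np.float64(76.3)]) 
 top None
(0.423, 0.223, 0.03, 0.036, 0.055) 
 wrist (np.int64(62), array([0.4341, 0.2222, 0.041 ]), [array([434.2, 223.6]), array([16.5,  4.3]), np.float64(88.2)]) 
 top (np.int64(98), array([0.4267, 0.2231, 0.0426]), [array([426.9, 223.4]), array([26.7, 25.8]), np.float64(39.0)])
t 15.57 pos [ 0.5689 -0.0345  0.0914] phi 165.7 tool z [ 0.006 -0.    -1.   ] grip 0.549 F 0.0 ft [ 1.7  0.  -0.8] j [ 0.25  0.33 -0.32  1.74  0.11  1.08  1.21]
(0.5, 0.12, 0.1, 90) d [ 0.105  0.133 -0.009] turn [0.004 0.004 1.321]
(0.423, 0.223, 0.09, 90) d [0.205 0.213 0.001] turn [0.004 0.004 1.321]
```

In the tool's units: 0.213 m / 0.8 = 0.2663, 0.205 m / 0.8 = 0.2563, 1.321 rad / 3.1416 = 0.4205.

move_arm(plan=[{"delta_pos": [0.1313, 0.1663, -0.025], "turn": [0, 0, 0.0595], "fingers": 0.4}, {"delta_pos": [0.1313, 0.1663, -0.025], "turn": [0, 0, 0.119], "fingers": 0.4}, {"delta_pos": [0.1313, 0.1663, -0.025], "turn": [0, 0, 0.1783], "fingers": 0.4}, {"delta_pos": [0.2563, 0.2663, 0.0013], "turn": [0.0013, 0.0013, 0.4205], "fingers": 0.4}, {"delta_pos": [0.2563, 0.2663, 0.0013], "turn": [0.0013, 0.0013, 0.4205], "fingers": 0.4}, {"delta_pos": [0.2563, 0.2663, 0.0013], "turn": [0.0013, 0.0013, 0.4205], "fingers": 0.4}, {"delta_pos": [0.2563, 0.2663, 0.0013], "turn": [0.0013, 0.0013, 0.4205], "fingers": 0.4}, {"delta_pos": [0.2563, 0.2663, 0.0013], "turn": [0.0013, 0.0013, 0.4205], "fingers": 0.4}, {"delta_pos": [0.2563, 0.2663, 0.0013], "turn": [0.0013, 0.0013, 0.4205], "fingers": 0.4}, {"delta_pos": [0.2563, 0.2663, 0.0013], "turn": [0.0013, 0.0013, 0.4205], "fingers": 0.4}])

```text
clock: 16.82
position: [0.4192, 0.2224, 0.0848]
ee_rot: [0.707, 0.708, -0.003, -0.004]
ft_force: [0.2, -0.7, 0.2]
grip_width: 0.604
grasp_force: 0.0
```

```bash
python3 w.py "[(.423,.223,.03,.036,.055),(.44,.17,.025,.044,.06),(.432,.33,.06,.035,.06)]"; python3 plan.py "(.423,.223,-.016,90)"
```

```text
(0.423, 0.223, 0.03, 0.036, 0.055) 
 wrist (np.int64(1304), array([0.422 , 0.2249, 0.0424]), [array([422.1, 224.5]), array([28.1, 27.2]), np.float64(89.6)]) 
 top (np.int64(98), array([0.4266, 0.223 , 0.0431]), [array([426.8, 223.4]), array([27.7, 25.1]), np.float64(84.7)])
(0.44, 0.17, 0.025, 0.044, 0.06) 
 wrist (np.int64(827), array([0.4306, 0.1629, 0.0505]), [array([430.5, 161.4]), array([16.4, 35. ]), np.float64(7.5)]) 
 top (np.int64(81), array([0.435 , 0.1608, 0.0508]), [array([435. , 160.5]), array([15.4, 32.1]), np.float64(7.6)])
(0.432, 0.33, 0.06, 0.035, 0.06) 
 wrist (np.int64(14567), array([0.4318, 0.3296, 0.0435]), [array([432.4, 328.8]), array([89.7, 82.3]), np.float64(1.4)]) 
 top None
t 16.93 pos [0.4192 0.2224 0.0848] phi 90.0 tool z [-0.009  0.001 -1.   ] grip 0.601 F 0.0 ft [0.2 0.1 0.1] j [-0.21  0.15 -0.39  1.97  0.06  1.04 -0.63]
(0.423, 0.223, -0.016, 90) d [0.001 0.005 0.101] turn [-0.009 -0.001  0.001]
```

In the tool's units: 0.101 m / 0.8 = 0.1263, 0.005 m / 0.8 = 0.0063, -0.009 rad / 3.1416 = -0.0029.

move_arm(plan=[{"delta_pos": [0.0025, 0.0038, 0.05], "turn": [-0.0029, 0, 0], "fingers": 0.4}, {"delta_pos": [0.0025, 0.0038, 0.1], "turn": [-0.0029, 0, 0], "fingers": 0.4}, {"delta_pos": [0.0025, 0.0038, 0.1263], "turn": [-0.0029, 0, 0], "fingers": 0.4}, {"delta_pos": [0.0025, 0.0038, 0.1263], "turn": [-0.0029, 0, 0], "fingers": 0.4}, {"delta_pos": [0.0025, 0.0038, 0.1263], "turn": [-0.0029, 0, 0], "fingers": 1}, {"delta_pos": [0.0025, 0.0038, 0.1263], "turn": [-0.0029, 0, 0], "fingers": 1}, {"delta_pos": [0.0025, 0.0038, 0.1263], "turn": [-0.0029, 0, 0], "fingers": 1}, {"delta_pos": [0.0025, 0.0038, 0.1263], "turn": [-0.0029, 0, 0], "fingers": 1}, {"delta_pos": [0.0025, 0.0038, 0.1263], "turn": [-0.0029, 0, 0], "fingers": 1}, {"delta_pos": [0.0025, 0.0038, 0.0625], "turn": [-0.0029, 0, 0], "fingers": 1}, {"delta_pos": [0.0025, 0.0038, 0.0063], "turn": [-0.0029, 0, 0], "fingers": 1}, {"delta_pos": [0.0025, 0.0038, 0.0063], "turn": [-0.0029, 0, 0], "fingers": 1}], force=40)

```text
clock: 18.42
position: [0.4244, 0.2257, 0.0836]
ee_rot: [0.707, 0.707, 0.003, 0.001]
ft_force: [-0.0, -0.3, -1.1]
grip_width: 0.318
grasp_force: 39.6
```

```bash
python3 plan.py "(.587,.047,.08,165.7),(.587,.047,-.010,165.7)"
```

```text
t 18.43 pos [0.4244 0.2257 0.0836] phi 90.0 tool z [ 0.006  0.004 -1.   ] grip 0.318 F 39.6 ft [-0.  -0.3 -1.1] j [-0.21  0.16 -0.4   1.97  0.07  1.02 -0.64]
(0.587, 0.047, 0.08, 165.7) d [-0.179  0.163  0.004] turn [ 8.000e-03  1.000e-03 -1.321e+00]
(0.587, 0.047, -0.01, 165.7) d [-0.179  0.162  0.094] turn [ 8.000e-03  1.000e-03 -1.321e+00]
```

In the tool's units: -0.179 m / 0.8 = -0.2238, 0.163 m / 0.8 = 0.2038, -1.321 rad / 3.1416 = -0.4205.

move_arm(plan=[{"delta_pos": [-0.2238, 0.2038, 0.005], "turn": [0.0025, 0, -0.4205], "fingers": 1}, {"delta_pos": [-0.2238, 0.2038, 0.005], "turn": [0.0025, 0, -0.4205], "fingers": 1}, {"delta_pos": [-0.2238, 0.2038, 0.005], "turn": [0.0025, 0, -0.4205], "fingers": 1}, {"delta_pos": [-0.2238, 0.2038, 0.005], "turn": [0.0025, 0, -0.4205], "fingers": 1}, {"delta_pos": [-0.2238, 0.2038, 0.005], "turn": [0.0025, 0, -0.4205], "fingers": 1}, {"delta_pos": [-0.2238, 0.2038, 0.005], "turn": [0.0025, 0, -0.4205], "fingers": 1}, {"delta_pos": [-0.2238, 0.2038, 0.005], "turn": [0.0025, 0, -0.4205], "fingers": 1}, {"delta_pos": [-0.2238, 0.2038, 0.005], "turn": [0.0025, 0, -0.4205], "fingers": 1}, {"delta_pos": [-0.2238, 0.2038, 0.005], "turn": [0.0025, 0, -0.4205], "fingers": 1}, {"delta_pos": [-0.2238, 0.2038, 0.005], "turn": [0.0025, 0, -0.4205], "fingers": 1}])

```text
clock: 19.68
position: [0.5848, 0.0454, 0.0752]
ee_rot: [0.125, 0.992, -0.002, -0.003]
ft_force: [-0.4, 0.7, -1.1]
grip_width: 0.316
grasp_force: 39.5
```

```bash
python3 plan.py "(.586,.047,-.010,165.7)"
```

```text
t 19.68 pos [0.5848 0.0454 0.0752] phi 165.6 tool z [-0.007 -0.004 -1.   ] grip 0.316 F 39.5 ft [-0.4  0.7 -1.1] j [ 0.18  0.4  -0.41  1.7   0.18  1.09  1.03]
(0.586, 0.047, -0.01, 165.7) d [-0.001  0.002  0.085] turn [-0.005 -0.006 -0.001]
```

move_arm(plan=[{"delta_pos": [0, 0.0013, 0.05], "turn": [0, 0, 0], "fingers": 1}, {"delta_pos": [0, 0.0013, 0.0875], "turn": [0, 0, 0], "fingers": 1}, {"delta_pos": [0, 0.0013, 0.1], "turn": [0, 0, 0], "fingers": 1}, {"delta_pos": [0, 0.0013, 0.1075], "turn": [0, 0, 0], "fingers": 1}, {"delta_pos": [0, 0.0013, 0.1075], "turn": [0, 0, 0], "fingers": 1}, {"delta_pos": [0, 0.0013, 0.1075], "turn": [0, 0, 0], "fingers": 0.6}, {"delta_pos": [0, 0.0013, 0.1075], "turn": [0, 0, 0], "fingers": 0.45}, {"delta_pos": [0, 0.0013, 0.1075], "turn": [0, 0, 0], "fingers": 0.45}, {"delta_pos": [0, 0.0013, 0.0625], "turn": [0, 0, 0], "fingers": 0.45}, {"delta_pos": [0, 0.0013, 0], "turn": [0, 0, 0], "fingers": 0.45}, {"delta_pos": [0, 0.0013, -0.0125], "turn": [0, 0, 0], "fingers": 0.45}])

```text
clock: 21.05
position: [0.5875, 0.0469, 0.0893]
ee_rot: [0.125, 0.992, -0.002, -0.0]
ft_force: [0.3, 0.2, -0.7]
grip_width: 0.551
grasp_force: 0.0
```

```bash
python3 w.py "[(.5665,-.035,.03,.036,.06),(.586,.047,.03,.036,.06)]"; python3 plan.py "(.5,-.1,.13,83),(.421,-.222,.13,83)"
```

```text
(0.5665, -0.035, 0.03, 0.036, 0.06) 
 wrist (np.int64(1262), array([ 0.5623, -0.033 ,  0.0463]), [array([563. , -34.2]), array([27.2, 28.1]), np.float64(76.4)]) 
 top None
(0.586, 0.047, 0.03, 0.036, 0.06) 
 wrist (np.int64(1356), array([0.5847, 0.0465, 0.0469]), [array([585.5,  46.3]), array([27.2, 28.3]), np.float64(76.6)]) 
 top None
t 21.15 pos [0.5862 0.0465 0.0869] phi 165.7 tool z [-0.004 -0.004 -1.   ] grip 0.549 F 0.0 ft [ 0.4 -0.2 -1.1] j [ 0.18  0.39 -0.41  1.69  0.17  1.11  1.04]
(0.5, -0.1, 0.13, 83) d [ 0.047 -0.163 -0.042] turn [-6.000e-03  1.000e-03  1.443e+00]
(0.421, -0.222, 0.13, 83) d [ 0.094 -0.301 -0.041] turn [-6.000e-03  1.000e-03  1.443e+00]
```

Both spools stand with their tops at 47 mm, so they are on the bay floor. Next is the soap carton.

In the tool's units: -0.301 m / 0.8 = -0.3763, -0.163 m / 0.8 = -0.2038, 1.443 rad / 3.1416 = 0.4593.

move_arm(plan=[{"delta_pos": [0.0588, -0.2038, -0.0525], "turn": [0, 0, 0.0573], "fingers": 0.2}, {"delta_pos": [0.0588, -0.2038, -0.0525], "turn": [0, 0, 0.1146], "fingers": 0.2}, {"delta_pos": [0.0588, -0.2038, -0.0525], "turn": [0, 0, 0.1719], "fingers": 0.2}, {"delta_pos": [0.1175, -0.3763, -0.0513], "turn": [-0.0019, 0, 0.4593], "fingers": 0.2}, {"delta_pos": [0.1175, -0.3763, -0.0513], "turn": [-0.0019, 0, 0.4593], "fingers": 0.2}, {"delta_pos": [0.1175, -0.3763, -0.0513], "turn": [-0.0019, 0, 0.4593], "fingers": 0.2}, {"delta_pos": [0.1175, -0.3763, -0.0513], "turn": [-0.0019, 0, 0.4593], "fingers": 0.2}, {"delta_pos": [0.1175, -0.3763, -0.0513], "turn": [-0.0019, 0, 0.4593], "fingers": 0.2}, {"delta_pos": [0.1175, -0.3763, -0.0513], "turn": [-0.0019, 0, 0.4593], "fingers": 0.2}, {"delta_pos": [0.1175, -0.3763, -0.0513], "turn": [-0.0019, 0, 0.4593], "fingers": 0.2}, {"delta_pos": [0.1175, -0.3763, -0.0513], "turn": [-0.0019, 0, 0.4593], "fingers": 0.2}])

```text
clock: 22.52
position: [0.4201, -0.2217, 0.1284]
ee_rot: [0.748, 0.663, -0.001, -0.001]
ft_force: [-0.0, 0.3, 0.4]
grip_width: 0.802
grasp_force: 0.0
```

```bash
python3 w.py "[(.421,-.222,.055,.036,.055),(.424,-.116,.045,.01,.03),(.431,-.34,.02,.085,.11),(.421,-.413,.02,.085,.11),(.492,-.279,.02,.085,.11)]"; python3 plan.py "(.421,-.222,-.010,82.5)"
```

```text
(0.421, -0.222, 0.055, 0.036, 0.055) 
 wrist (np.int64(4374), array([ 0.4199, -0.2206,  0.0438]), [array([ 419.7, -222.4]), array([63.1, 45.2]), np.float64(81.6)]) 
 top (np.int64(385), array([ 0.4248, -0.2173,  0.0439]), [array([ 424.4, -218.6]), array([53.5, 45.8]), np.float64(80.2)])
(0.424, -0.116, 0.045, 0.01, 0.03) 
 wrist (np.int64(2804), array([ 0.4234, -0.1174,  0.0159]), [array([ 423.7, -117.1]), array([56.2, 36.8]), np.float64(82.9)]) 
 top (np.int64(312), array([ 0.4269, -0.1181,  0.016 ]), [array([ 427. , -117.8]), array([56.9, 34.3]), np.float64(83.3)])
(0.431, -0.34, 0.02, 0.085, 0.11) 
 wrist None 
 top None
(0.421, -0.413, 0.02, 0.085, 0.11) 
 wrist None 
 top None
(0.492, -0.279, 0.02, 0.085, 0.11) 
 wrist None 
 top None
t 22.62 pos [ 0.4201 -0.2218  0.1286] phi 83.1 tool z [-0.002 -0.001 -1.   ] grip 0.801 F 0.0 ft [-0.6 -0.3 -0.1] j [ 0.5   0.08 -0.12  1.94  0.01  1.12  0.26]
(0.421, -0.222, -0.01, 82.5) d [-0.     0.001  0.139] turn [-0.002  0.001  0.01 ]
```

In the tool's units: 0.142 m / 0.8 = 0.1775, 0.001 m / 0.8 = 0.0013, 0.02 rad / 3.1416 = 0.0064.

move_arm(plan=[{"delta_pos": [0.0013, 0, 0.0625], "turn": [0, 0, 0.0064], "fingers": 0.2}, {"delta_pos": [0.0013, 0, 0.125], "turn": [0, 0, 0.0064], "fingers": 0.2}, {"delta_pos": [0.0013, 0, 0.1625], "turn": [0, 0, 0.0064], "fingers": 0.2}, {"delta_pos": [0.0013, 0, 0.1775], "turn": [0, 0, 0.0064], "fingers": 0.2}, {"delta_pos": [0.0013, 0, 0.1775], "turn": [0, 0, 0.0064], "fingers": 0.2}, {"delta_pos": [0.0013, 0, 0.1775], "turn": [0, 0, 0.0064], "fingers": 1}, {"delta_pos": [0.0013, 0, 0.1775], "turn": [0, 0, 0.0064], "fingers": 1}, {"delta_pos": [0.0013, 0, 0.1775], "turn": [0, 0, 0.0064], "fingers": 1}, {"delta_pos": [0.0013, 0, 0.1775], "turn": [0, 0, 0.0064], "fingers": 1}, {"delta_pos": [0.0013, 0, 0.125], "turn": [0, 0, 0.0064], "fingers": 1}, {"delta_pos": [0.0013, 0, 0.05], "turn": [0, 0, 0.0064], "fingers": 1}, {"delta_pos": [0.0013, 0, 0.0375], "turn": [0, 0, 0.0064], "fingers": 1}], force=50)

```text
clock: 24.12
position: [0.4227, -0.2219, 0.1033]
ee_rot: [0.756, 0.655, 0.001, 0.003]
ft_force: [-0.4, 0.7, -1.8]
grip_width: 0.546
grasp_force: 52.2
```

```bash
python3 plan.py "(.5,-.02,.11,130),(.590,.312,.1,166.5)"
```

```text
t 24.12 pos [ 0.4227 -0.2219  0.1033] phi 81.9 tool z [ 0.005 -0.004 -1.   ] grip 0.546 F 52.2 ft [-0.4  0.7 -1.8] j [ 0.5   0.11 -0.12  1.97  0.02  1.06  0.23]
(0.5, -0.02, 0.11, 130) d [ 0.211  0.048 -0.007] turn [ 0.004  0.005 -0.84 ]
(0.59, 0.312, 0.1, 166.5) d [0.552 0.09  0.002] turn [ 0.002  0.007 -1.477]
```

In the tool's units: 0.552 m / 0.8 = 0.69, 0.211 m / 0.8 = 0.2638, -1.477 rad / 3.1416 = -0.4701.

move_arm(plan=[{"delta_pos": [0.2638, 0.06, -0.0088], "turn": [0.0013, 0.0016, -0.2674], "fingers": 1}, {"delta_pos": [0.2638, 0.06, -0.0088], "turn": [0.0013, 0.0016, -0.2674], "fingers": 1}, {"delta_pos": [0.2638, 0.06, -0.0088], "turn": [0.0013, 0.0016, -0.2674], "fingers": 1}, {"delta_pos": [0.2638, 0.06, -0.0088], "turn": [0.0013, 0.0016, -0.2674], "fingers": 1}, {"delta_pos": [0.69, 0.1125, 0.0025], "turn": [0.0006, 0.0022, -0.4701], "fingers": 1}, {"delta_pos": [0.69, 0.1125, 0.0025], "turn": [0.0006, 0.0022, -0.4701], "fingers": 1}, {"delta_pos": [0.69, 0.1125, 0.0025], "turn": [0.0006, 0.0022, -0.4701], "fingers": 1}, {"delta_pos": [0.69, 0.1125, 0.0025], "turn": [0.0006, 0.0022, -0.4701], "fingers": 1}, {"delta_pos": [0.69, 0.1125, 0.0025], "turn": [0.0006, 0.0022, -0.4701], "fingers": 1}, {"delta_pos": [0.69, 0.1125, 0.0025], "turn": [0.0006, 0.0022, -0.4701], "fingers": 1}, {"delta_pos": [0.69, 0.1125, 0.0025], "turn": [0.0006, 0.0022, -0.4701], "fingers": 1}, {"delta_pos": [0.69, 0.1125, 0.0025], "turn": [0.0006, 0.0022, -0.4701], "fingers": 1}])

```text
clock: 25.62
position: [0.5873, 0.3119, 0.0954]
ee_rot: [0.118, 0.993, 0.001, -0.004]
ft_force: [0.6, -1.0, -1.9]
grip_width: 0.548
grasp_force: 52.2
```

```bash
python3 plan.py "(.590,.312,-.008,166.5)"; python3 - <<'E'
from h import *
from workcell import get_obs,camera
o=get_obs(); c=camera("wrist"); W=wcloud(c,o); z=W[...,2]; np.savez("w4.npz",W=W,**c); cv2.imwrite("pics/w4.png",c["color"][:,:,::-1])
hsv=cv2.cvtColor(c["color"],cv2.COLOR_RGB2HSV)
m=(z>.012)&(z<.024)&(hsv[...,1]<45)&(hsv[...,2]>90)&(W[...,0]>.48)&(W[...,0]<.68)&(W[...,1]>.12)&(W[...,1]<.4)
print(m.sum(),cv2.minAreaRect(W[m][:,:2].astype(np.float32)*1000))
E
```

```text
t 25.62 pos [0.5873 0.3119 0.0954] phi 166.5 tool z [-0.008  0.003 -1.   ] grip 0.548 F 52.2 ft [ 0.6 -1.  -1.9] j [-0.17  0.56 -0.54  1.45  0.29  1.21  0.59]
(0.59, 0.312, -0.008, 166.5) d [-0.003  0.001  0.103] turn [ 0.001 -0.008 -0.001]
5081 ((581.9801025390625, 289.16534423828125), (260.9619140625, 112.60698699951172), 72.19068145751953)
```

View pics/w4.png

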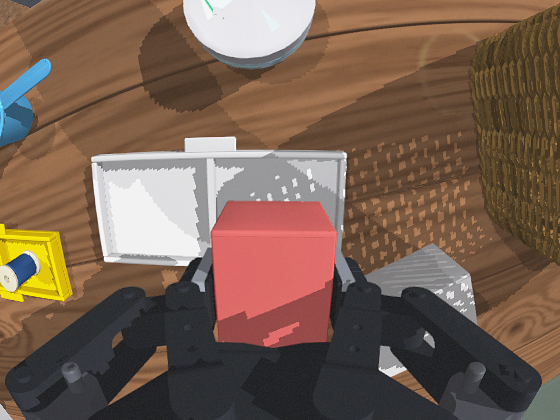

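The wrist view shows the soap held at (275,270). The white tray's near rim runs (94,158)–(345,153) with the divider at x≈208. The grater at (420,300) is close on the right, so I'll measure the rim and the grater clearance.

```bash
python3 - <<'E'
import numpy as np
d=np.load("w4.npz"); W=d["W"]
for n,u,v in (("cornerL",97,158),("cornerR",343,155),("div",208,157),("farL",110,262),("farL2",180,264),("rimR",344,225),("tab",210,142)): 
    q=W[v-1:v+2,u-1:u+2].reshape(-1,3); print(n,np.median(q,0).round(4),W[v,u].round(4))
m=(W[...,0]>.6)&(W[...,0]<.8)&(W[...,1]>.33)&(W[...,1]<.5)&(W[...,2]>.03)&(W[...,2]<.09)
m[:, :380]=False
q=W[m]; print("grater",m.sum(),q.min(0).round(3),q.max(0).round(3)); i=q[:,1].argmin(); print(q[i].round(3)); i=q[:,0].argmin(); print(q[i].round(3))
E
```

```text
cornerL [0.5099 0.1825 0.0175] [0.5099 0.1832 0.0188]
cornerR [0.557  0.3733 0.0175] [0.557  0.3733 0.0179]
div [0.5349 0.2747 0.0169] [0.5349 0.2747 0.0179]
farL [0.5995 0.1597 0.0164] [0.5995 0.1597 0.0164]
farL2 [0.6134 0.2261 0.0177] [0.6133 0.2264 0.0183]
rimR [ 0.6182  0.3667 -0.0013] [ 0.6182  0.3667 -0.0009]
tab [0.5244 0.279  0.0167] [0.5244 0.279  0.0174]
grater 3327 [0.6   0.368 0.03 ] [0.736 0.5   0.09 ]
[0.724 0.368 0.068]
[0.6   0.499 0.072]
```

In the tool's units: 0.103 m / 0.8 = 0.1288, 0.04 m / 0.8 = 0.05, -0.005 rad / 3.1416 = -0.0016.

move_arm(plan=[{"delta_pos": [-0.0025, 0.0025, 0.05], "turn": [0, -0.0016, 0], "fingers": 1}, {"delta_pos": [-0.0025, 0.0025, 0.0938], "turn": [0, -0.0016, 0], "fingers": 1}, {"delta_pos": [-0.0025, 0.0025, 0.1188], "turn": [0, -0.0016, 0], "fingers": 1}, {"delta_pos": [-0.0025, 0.0025, 0.1275], "turn": [0, -0.0016, 0], "fingers": 1}, {"delta_pos": [-0.0025, 0.0025, 0.1288], "turn": [0, -0.0016, 0], "fingers": 1}, {"delta_pos": [-0.0025, 0.0025, 0.1288], "turn": [0, -0.0016, 0], "fingers": 1}])

```text
clock: 26.42
position: [0.5899, 0.315, -0.0058]
ee_rot: [0.118, 0.993, 0.002, -0.0]
ft_force: [-0.0, -0.7, -1.2]
grip_width: 0.547
grasp_force: 52.3
```

In the tool's units: -0.115 m / 0.8 = -0.1438, 0.002 m / 0.8 = 0.0025.

move_arm(plan=[{"delta_pos": [0, -0.0013, 0.0025], "turn": [0, 0, 0], "fingers": 1}, {"delta_pos": [0, -0.0013, 0.0038], "turn": [0, 0, 0], "fingers": 1}, {"delta_pos": [0, -0.0013, 0.0038], "turn": [0, 0, 0], "fingers": 0.4}, {"delta_pos": [0, -0.0013, 0.0038], "turn": [0, 0, 0], "fingers": 0.33}, {"delta_pos": [0, -0.0013, 0.0038], "turn": [0, 0, 0], "fingers": 0.33}, {"delta_pos": [0, -0.0013, -0.0375], "turn": [0, 0, 0], "fingers": 0.33}, {"delta_pos": [0, -0.0013, -0.1125], "turn": [0, 0, 0], "fingers": 0.33}, {"delta_pos": [0, -0.0013, -0.1438], "turn": [0, 0, 0], "fingers": 0.33}])

```text
clock: 27.42
position: [0.5903, 0.3145, 0.1118]
ee_rot: [0.118, 0.993, 0.002, 0.001]
ft_force: [0.1, -0.4, 0.3]
grip_width: 0.672
grasp_force: 0.0
```

```bash
python3 w.py "[(.590,.314,.055,.040,.06)]"; python3 plan.py "(.5,.0,.1,130),(.424,-.117,.1,83)"
```

```text
(0.59, 0.314, 0.055, 0.04, 0.06) 
 wrist (np.int64(5160), array([0.5881, 0.3152, 0.0486]), [array([590. , 314.5]), array([45.4, 63.2]), np.float64(76.0)]) 
 top None
t 27.52 pos [0.5907 0.3146 0.1118] phi 166.5 tool z [ 0.003  0.005 -1.   ] grip 0.666 F 0.0 ft [-0.3 -0.1  0. ] j [-0.17  0.55 -0.55  1.43  0.29  1.23  0.59]
(0.5, 0.0, 0.1, 130) d [ 0.015 -0.327  0.01 ] turn [ 0.006 -0.     0.637]
(0.424, -0.117, 0.1, 83) d [ 0.061 -0.459  0.009] turn [ 0.006 -0.003  1.457]
```

The soap is flat: top at 48.6 mm, centred in its bay. Next is the matchbox.

In the tool's units: -0.459 m / 0.8 = -0.5738, -0.327 m / 0.8 = -0.4088, 1.457 rad / 3.1416 = 0.4638.

move_arm(plan=[{"delta_pos": [0.0188, -0.4088, 0.0125], "turn": [0, 0, 0.2028], "fingers": 0.35}, {"delta_pos": [0.0188, -0.4088, 0.0125], "turn": [0, 0, 0.2028], "fingers": 0.35}, {"delta_pos": [0.0188, -0.4088, 0.0125], "turn": [0, 0, 0.2028], "fingers": 0.35}, {"delta_pos": [0.0188, -0.4088, 0.0125], "turn": [0, 0, 0.2028], "fingers": 0.35}, {"delta_pos": [0.0763, -0.5738, 0.0113], "turn": [0.0019, -0.001, 0.4638], "fingers": 0.35}, {"delta_pos": [0.0763, -0.5738, 0.0113], "turn": [0.0019, -0.001, 0.4638], "fingers": 0.35}, {"delta_pos": [0.0763, -0.5738, 0.0113], "turn": [0.0019, -0.001, 0.4638], "fingers": 0.35}, {"delta_pos": [0.0763, -0.5738, 0.0113], "turn": [0.0019, -0.001, 0.4638], "fingers": 0.35}, {"delta_pos": [0.0763, -0.5738, 0.0113], "turn": [0.0019, -0.001, 0.4638], "fingers": 0.35}, {"delta_pos": [0.0763, -0.5738, 0.0113], "turn": [0.0019, -0.001, 0.4638], "fingers": 0.35}, {"delta_pos": [0.0763, -0.5738, 0.0113], "turn": [0.0019, -0.001, 0.4638], "fingers": 0.35}, {"delta_pos": [0.0763, -0.5738, 0.0113], "turn": [0.0019, -0.001, 0.4638], "fingers": 0.35}])

```text
clock: 29.02
position: [0.4226, -0.1182, 0.098]
ee_rot: [0.748, 0.663, -0.003, -0.001]
ft_force: [0.4, -0.1, 1.0]
grip_width: 0.651
grasp_force: 0.0
```

```bash
python3 w.py "[(.424,-.116,.045,.01,.03)]"; python3 plan.py "(.424,-.117,-.020,82.5)"
```

```text
(0.424, -0.116, 0.045, 0.01, 0.03) 
 wrist (np.int64(3276), array([ 0.4232, -0.1154,  0.0157]), [array([ 423.1, -116.8]), array([56.9, 36.6]), np.float64(82.1)]) 
 top (np.int64(32), array([ 0.4297, -0.093 ,  0.0151]), [array([430.1, -92.5]), array([ 6.7, 33. ]), np.float64(87.0)])
t 29.12 pos [ 0.4226 -0.1182  0.0982] phi 83.1 tool z [-0.005 -0.003 -1.   ] grip 0.651 F 0.0 ft [ 0.5 -0.2  0.1] j [ 0.38  0.04 -0.22  2.05  0.01  1.05  0.03]
(0.424, -0.117, -0.02, 82.5) d [0.002 0.002 0.118] turn [-0.005  0.003  0.01 ]
```

In the tool's units: 0.118 m / 0.8 = 0.1475, 0.11 m / 0.8 = 0.1375, 0.015 rad / 3.1416 = 0.0048.

move_arm(plan=[{"delta_pos": [0.0013, 0.0013, 0.0625], "turn": [-0.0016, 0.001, 0.0048], "fingers": 0.35}, {"delta_pos": [0.0013, 0.0013, 0.1125], "turn": [-0.0016, 0.001, 0.0048], "fingers": 0.35}, {"delta_pos": [0.0013, 0.0013, 0.1375], "turn": [-0.0016, 0.001, 0.0048], "fingers": 0.35}, {"delta_pos": [0.0013, 0.0013, 0.1475], "turn": [-0.0016, 0.001, 0.0048], "fingers": 0.35}, {"delta_pos": [0.0013, 0.0013, 0.1475], "turn": [-0.0016, 0.001, 0.0048], "fingers": 0.35}, {"delta_pos": [0.0013, 0.0013, 0.1475], "turn": [-0.0016, 0.001, 0.0048], "fingers": 1}, {"delta_pos": [0.0013, 0.0013, 0.1475], "turn": [-0.0016, 0.001, 0.0048], "fingers": 1}, {"delta_pos": [0.0013, 0.0013, 0.1475], "turn": [-0.0016, 0.001, 0.0048], "fingers": 1}, {"delta_pos": [0.0013, 0.0013, 0.1475], "turn": [-0.0016, 0.001, 0.0048], "fingers": 1}, {"delta_pos": [0.0013, 0.0013, 0.1], "turn": [-0.0016, 0.001, 0.0048], "fingers": 1}, {"delta_pos": [0.0013, 0.0013, 0.0375], "turn": [-0.0016, 0.001, 0.0048], "fingers": 1}, {"delta_pos": [0.0013, 0.0013, 0.025], "turn": [-0.0016, 0.001, 0.0048], "fingers": 1}], force=35)

```text
clock: 30.62
position: [0.4257, -0.1182, 0.0818]
ee_rot: [0.754, 0.657, 0.002, 0.003]
ft_force: [0.5, 0.3, -0.2]
grip_width: 0.418
grasp_force: 35.3
```

```bash
python3 plan.py "(.47,.0,.1,120),(.566,.216,.08,166.1)"
```

```text
t 30.62 pos [ 0.4257 -0.1182  0.0818] phi 82.1 tool z [ 0.006 -0.002 -1.   ] grip 0.418 F 35.3 ft [ 0.5  0.3 -0.2] j [ 0.38  0.06 -0.22  2.07  0.02  1.    0.02]
(0.47, 0.0, 0.1, 120) d [ 0.123  0.028 -0.018] turn [ 0.006  0.004 -0.661]
(0.566, 0.216, 0.08, 166.1) d [0.35  0.093 0.002] turn [ 0.004  0.006 -1.465]
```

In the tool's units: 0.35 m / 0.8 = 0.4375, 0.123 m / 0.8 = 0.1538, -1.465 rad / 3.1416 = -0.4663.

move_arm(plan=[{"delta_pos": [0.1538, 0.035, -0.0225], "turn": [0.0019, 0.0013, -0.2104], "fingers": 1}, {"delta_pos": [0.1538, 0.035, -0.0225], "turn": [0.0019, 0.0013, -0.2104], "fingers": 1}, {"delta_pos": [0.4375, 0.1163, -0.0125], "turn": [0.0013, 0.0019, -0.4663], "fingers": 1}, {"delta_pos": [0.4375, 0.1163, -0.0125], "turn": [0.0013, 0.0019, -0.4663], "fingers": 1}, {"delta_pos": [0.4375, 0.1163, 0.0025], "turn": [0.0013, 0.0019, -0.4663], "fingers": 1}, {"delta_pos": [0.4375, 0.1163, 0.0025], "turn": [0.0013, 0.0019, -0.4663], "fingers": 1}, {"delta_pos": [0.4375, 0.1163, 0.0025], "turn": [0.0013, 0.0019, -0.4663], "fingers": 1}, {"delta_pos": [0.4375, 0.1163, 0.0025], "turn": [0.0013, 0.0019, -0.4663], "fingers": 1}, {"delta_pos": [0.4375, 0.1163, 0.0025], "turn": [0.0013, 0.0019, -0.4663], "fingers": 1}, {"delta_pos": [0.4375, 0.1163, 0.0025], "turn": [0.0013, 0.0019, -0.4663], "fingers": 1}, {"delta_pos": [0.4375, 0.1163, 0.0025], "turn": [0.0013, 0.0019, -0.4663], "fingers": 1}])

```text
clock: 32.0
position: [0.5635, 0.2162, 0.0762]
ee_rot: [0.122, 0.993, 0.001, -0.003]
ft_force: [-0.2, 0.4, 0.1]
grip_width: 0.418
grasp_force: 35.3
```

```bash
python3 plan.py "(.566,.216,-.0125,166.1)"
```

```text
t 32.0 pos [0.5635 0.2162 0.0762] phi 166.0 tool z [-0.005  0.002 -1.   ] grip 0.418 F 35.3 ft [-0.2  0.4  0.1] j [ 0.02  0.46 -0.59  1.64  0.27  1.12  0.69]
(0.566, 0.216, -0.0125, 166.1) d [-0.003  0.     0.089] turn [ 0.    -0.006 -0.002]
```

In the tool's units: 0.091 m / 0.8 = 0.1138, 0.09 m / 0.8 = 0.1125, -0.004 rad / 3.1416 = -0.0013.

move_arm(plan=[{"delta_pos": [-0.0025, 0, 0.05], "turn": [0, -0.0013, 0], "fingers": 1}, {"delta_pos": [-0.0025, 0, 0.0875], "turn": [0, -0.0013, 0], "fingers": 1}, {"delta_pos": [-0.0025, 0, 0.1063], "turn": [0, -0.0013, 0], "fingers": 1}, {"delta_pos": [-0.0025, 0, 0.1125], "turn": [0, -0.0013, 0], "fingers": 1}, {"delta_pos": [-0.0025, 0, 0.1138], "turn": [0, -0.0013, 0], "fingers": 1}, {"delta_pos": [-0.0025, 0, 0.1138], "turn": [0, -0.0013, 0], "fingers": 1}, {"delta_pos": [-0.0025, 0, 0.1138], "turn": [0, -0.0013, 0], "fingers": 0.45}, {"delta_pos": [-0.0025, 0, 0.1138], "turn": [0, -0.0013, 0], "fingers": 0.4}, {"delta_pos": [-0.0025, 0, 0.1138], "turn": [0, -0.0013, 0], "fingers": 0.4}, {"delta_pos": [-0.0025, 0, 0.075], "turn": [0, -0.0013, 0], "fingers": 0.4}, {"delta_pos": [-0.0025, 0, 0], "turn": [0, -0.0013, 0], "fingers": 0.4}, {"delta_pos": [-0.0025, 0, -0.0625], "turn": [0, -0.0013, 0], "fingers": 0.4}])

```text
clock: 33.5
position: [0.5658, 0.2159, 0.1282]
ee_rot: [0.121, 0.993, 0.001, -0.001]
ft_force: [1.2, 0.0, -0.3]
grip_width: 0.598
grasp_force: 0.0
```

```bash
python3 w.py "[(.566,.216,.05,.014,.03),(.590,.314,.055,.040,.06)]"; python3 plan.py "(.45,-.15,.2,110),(.429,-.30,.2,99.5)"
```

```text
(0.566, 0.216, 0.05, 0.014, 0.03) 
 wrist (np.int64(3481), array([0.5637, 0.2167, 0.0199]), [array([566.8, 215.5]), array([98.8, 93.3]), np.float64(24.8)]) 
 top None
(0.59, 0.314, 0.055, 0.04, 0.06) 
 wrist (np.int64(3939), array([0.5877, 0.3128, 0.0484]), [array([589.6, 314.3]), array([46.8, 62.5]), np.float64(76.5)]) 
 top None
t 33.6 pos [0.5686 0.2174 0.1323] phi 166.1 tool z [ 0.007  0.004 -1.   ] grip 0.599 F 0.0 ft [ 0.5  0.  -0. ] j [ 0.04  0.41 -0.6   1.59  0.24  1.21  0.71]
(0.45, -0.15, 0.2, 110) d [ 0.026 -0.385 -0.07 ] turn [0.008 0.003 0.979]
(0.429, -0.3, 0.2, 99.5) d [ 0.011 -0.535 -0.071] turn [0.008 0.002 1.162]
```

Matchbox released; its mean top height is 20 mm. Now the dropper.

```bash
python3 plan.py "(.43,-.341,.16,99.5)"
```

```text
t 33.6 pos [0.5686 0.2174 0.1323] phi 166.1 tool z [ 0.007  0.004 -1.   ] grip 0.599 F 0.0 ft [ 0.5  0.  -0. ] j [ 0.04  0.41 -0.6   1.59  0.24  1.21  0.71]
(0.43, -0.341, 0.16, 99.5) d [ 0.    -0.575 -0.031] turn [0.008 0.002 1.162]
```

In the tool's units: -0.575 m / 0.8 = -0.7188, -0.031 m / 0.8 = -0.0388, 1.162 rad / 3.1416 = 0.3699.

move_arm(plan=[{"delta_pos": [0.0325, -0.4813, -0.0875], "turn": [0.0025, 0.001, 0.3116], "fingers": 0.35}, {"delta_pos": [0.0325, -0.4813, -0.0875], "turn": [0.0025, 0.001, 0.3116], "fingers": 0.35}, {"delta_pos": [0.0325, -0.4813, -0.0875], "turn": [0.0025, 0.001, 0.3116], "fingers": 0.35}, {"delta_pos": [0.0325, -0.4813, -0.0875], "turn": [0.0025, 0.001, 0.3116], "fingers": 0.35}, {"delta_pos": [0.0325, -0.4813, -0.0875], "turn": [0.0025, 0.001, 0.3116], "fingers": 0.35}, {"delta_pos": [0, -0.7188, -0.0388], "turn": [0.0025, 0.001, 0.3699], "fingers": 0.35}, {"delta_pos": [0, -0.7188, -0.0388], "turn": [0.0025, 0.001, 0.3699], "fingers": 0.35}, {"delta_pos": [0, -0.7188, -0.0388], "turn": [0.0025, 0.001, 0.3699], "fingers": 0.35}, {"delta_pos": [0, -0.7188, -0.0388], "turn": [0.0025, 0.001, 0.3699], "fingers": 0.35}, {"delta_pos": [0, -0.7188, -0.0388], "turn": [0.0025, 0.001, 0.3699], "fingers": 0.35}, {"delta_pos": [0, -0.7188, -0.0388], "turn": [0.0025, 0.001, 0.3699], "fingers": 0.35}, {"delta_pos": [0, -0.7188, -0.0388], "turn": [0.0025, 0.001, 0.3699], "fingers": 0.35}])

```text
clock: 35.1
position: [0.4284, -0.3406, 0.1568]
ee_rot: [0.645, 0.764, -0.003, -0.003]
ft_force: [0.4, 0.6, 0.1]
grip_width: 0.652
grasp_force: 0.0
```

```bash
python3 w.py "[(.43,-.341,.03,.09,.11),(.43,-.341,.03,.063,.085),(.43,-.341,.03,.03,.06),(.421,-.413,.03,.09,.11)]"; python3 plan.py "(.43,-.341,.01,99.5)"; python3 - <<'E'
import cv2; from workcell import camera
cv2.imwrite("pics/w5.png",camera("wrist")["color"][:,:,::-1])
E
```

```text
(0.43, -0.341, 0.03, 0.09, 0.11) 
 wrist (np.int64(274), array([ 0.4293, -0.3383,  0.097 ]), [array([ 429.6, -339.2]), array([12.5, 12.5]), np.float64(37.9)]) 
 top (np.int64(28), array([ 0.4332, -0.3392,  0.097 ]), [array([ 433. , -339.8]), array([11.6, 10.9]), np.float64(36.3)])
(0.43, -0.341, 0.03, 0.063, 0.085) 
 wrist (np.int64(479), array([ 0.4287, -0.3349,  0.0748]), [array([ 429. , -338.2]), array([23.6, 20.7]), np.float64(12.4)]) 
 top (np.int64(63), array([ 0.4321, -0.3355,  0.0744]), [array([ 432.7, -337.4]), array([22.3, 18.9]), np.float64(17.7)])
(0.43, -0.341, 0.03, 0.03, 0.06) 
 wrist (np.int64(492), array([ 0.4281, -0.3306,  0.0527]), [array([ 429.3, -338. ]), array([33.5, 30.4]), np.float64(12.3)]) 
 top (np.int64(85), array([ 0.4302, -0.3318,  0.0497]), [array([ 432.5, -337. ]), array([33.6, 26.8]), np.float64(27.9)])
(0.421, -0.413, 0.03, 0.09, 0.11) 
 wrist (np.int64(227), array([ 0.4202, -0.4084,  0.0964]), [array([ 420.3, -409.7]), array([13. , 12.2]), np.float64(58.4)]) 
 top None
t 35.2 pos [ 0.4285 -0.3407  0.1571] phi 99.7 tool z [-0.009 -0.002 -1.   ] grip 0.651 F 0.0 ft [-0.2 -0.3  0.2] j [ 0.69  0.21 -0.12  1.73  0.03  1.21  0.73]
(0.43, -0.341, 0.01, 99.5) d [-0.     0.003  0.147] turn [-0.009  0.     0.003]
```

View pics/w5.png

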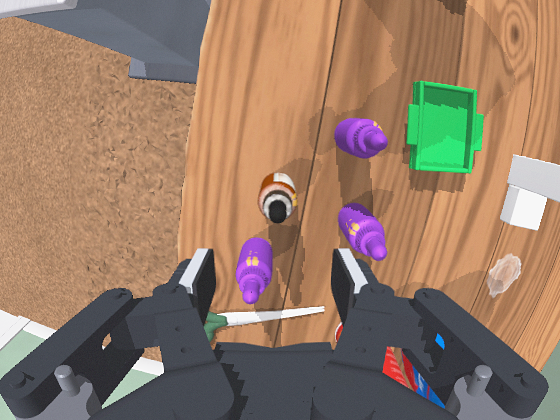

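The brown bottle with its pale label and black teat is at (278,197), centred between the jaws. The purple look-alikes are at (254,270), (360,137) and (362,232). Brown colour, label and black teat fit the description, and this enlarged view confirms it. The finger lines (±x) are clear, so I'll go down.

In the tool's units: 0.142 m / 0.8 = 0.1775, 0.0015 m / 0.8 = 0.0019, -0.009 rad / 3.1416 = -0.0029.

move_arm(plan=[{"delta_pos": [0.0019, 0.0025, 0.0625], "turn": [-0.0029, 0, 0], "fingers": 0.35}, {"delta_pos": [0.0019, 0.0025, 0.125], "turn": [-0.0029, 0, 0], "fingers": 0.35}, {"delta_pos": [0.0019, 0.0025, 0.1625], "turn": [-0.0029, 0, 0], "fingers": 0.35}, {"delta_pos": [0.0019, 0.0025, 0.1775], "turn": [-0.0029, 0, 0], "fingers": 0.35}, {"delta_pos": [0.0019, 0.0025, 0.1775], "turn": [-0.0029, 0, 0], "fingers": 0.35}, {"delta_pos": [0.0019, 0.0025, 0.1775], "turn": [-0.0029, 0, 0], "fingers": 1}, {"delta_pos": [0.0019, 0.0025, 0.1775], "turn": [-0.0029, 0, 0], "fingers": 1}, {"delta_pos": [0.0019, 0.0025, 0.1775], "turn": [-0.0029, 0, 0], "fingers": 1}, {"delta_pos": [0.0019, 0.0025, 0.1775], "turn": [-0.0029, 0, 0], "fingers": 1}, {"delta_pos": [0.0019, 0.0025, 0.125], "turn": [-0.0029, 0, 0], "fingers": 1}, {"delta_pos": [0.0019, 0.0025, 0.05], "turn": [-0.0029, 0, 0], "fingers": 1}, {"delta_pos": [0.0019, 0.0025, 0], "turn": [-0.0029, 0, 0], "fingers": 1}], force=40)

```text
clock: 36.75
position: [0.4298, -0.341, 0.1602]
ee_rot: [0.646, 0.763, -0.0, 0.002]
ft_force: [0.8, -1.2, -0.3]
grip_width: 0.364
grasp_force: 40.0
```

```bash
python3 plan.py "(.59,-.242,.155,99.5),(.59,-.242,.05,99.5)"; python3 - <<'E'
from h import *
from workcell import get_obs,camera
for n in ("wrist","side"):
    o=get_obs(); c=camera(n); W=wcloud(c,o) if n=="wrist" else cloud(c); z=W[...,2]; h=cv2.cvtColor(c["color"],cv2.COLOR_RGB2HSV)
    m=(h[...,0]>50)&(h[...,0]<85)&(h[...,1]>100)&(z>.011)&(z<.025)&(W[...,0]>.5)&(W[...,0]<.68)&(abs(W[...,1]+.24)<.08)
    print(n,m.sum(),cv2.minAreaRect(W[m][:,:2].astype(np.float32)*1000) if m.sum()>20 else 0)
E
```

```text
t 36.75 pos [ 0.4298 -0.341   0.1602] phi 99.5 tool z [ 0.002 -0.002 -1.   ] grip 0.364 F 40.0 ft [ 0.8 -1.2 -0.3] j [ 0.69  0.2  -0.12  1.73  0.03  1.2   0.73]
(0.59, -0.242, 0.155, 99.5) d [0.071 0.174 0.005] turn [0.002 0.003 0.   ]
(0.59, -0.242, 0.05, 99.5) d [0.072 0.174 0.11 ] turn [0.002 0.003 0.   ]
wrist 2180 ((588.6837768554688, -243.82073974609375), (92.78247833251953, 90.03138732910156), 8.799890518188477)
side 412 ((589.9175415039062, -246.74169921875), (91.50405883789062, 92.13861083984375), 8.31360912322998)
```

In the tool's units: 0.174 m / 0.8 = 0.2175, 0.138 m / 0.8 = 0.1725, 0.003 rad / 3.1416 = 0.001.

move_arm(plan=[{"delta_pos": [0.0875, 0.2175, 0.0038], "turn": [0.0006, 0.001, 0], "fingers": 1}, {"delta_pos": [0.0875, 0.2175, 0.0038], "turn": [0.0006, 0.001, 0], "fingers": 1}, {"delta_pos": [0.0875, 0.2175, 0.0038], "turn": [0.0006, 0.001, 0], "fingers": 1}, {"delta_pos": [0.0875, 0.2175, 0.0038], "turn": [0.0006, 0.001, 0], "fingers": 1}, {"delta_pos": [0.0875, 0.2175, 0.0375], "turn": [0.0006, 0.001, 0], "fingers": 1}, {"delta_pos": [0.0875, 0.2175, 0.0875], "turn": [0.0006, 0.001, 0], "fingers": 1}, {"delta_pos": [0.0875, 0.2175, 0.1375], "turn": [0.0006, 0.001, 0], "fingers": 1}, {"delta_pos": [0.0875, 0.2175, 0.1625], "turn": [0.0006, 0.001, 0], "fingers": 1}, {"delta_pos": [0.0875, 0.2175, 0.17], "turn": [0.0006, 0.001, 0], "fingers": 1}, {"delta_pos": [0.0875, 0.2175, 0.1725], "turn": [0.0006, 0.001, 0], "fingers": 1}, {"delta_pos": [0.0875, 0.2175, 0.1725], "turn": [0.0006, 0.001, 0], "fingers": 1}])

```text
clock: 38.22
position: [0.5896, -0.2437, 0.0211]
ee_rot: [0.646, 0.763, -0.0, -0.001]
ft_force: [-6.0, 1.3, 11.3]
grip_width: 0.364
grasp_force: 39.7
```

```bash
python3 plan.py "(.589,-.244,.020,99.5)"
```

```text
t 38.23 pos [ 0.5896 -0.2437  0.0211] phi 99.5 tool z [-0.002  0.001 -1.   ] grip 0.364 F 39.7 ft [-6.   1.3 11.3] j [ 0.47  0.53 -0.19  1.61  0.11  1.02  0.41]
(0.589, -0.244, 0.02, 99.5) d [-0.    -0.001  0.001] turn [-0.002 -0.001 -0.   ]
```

On the floor, with 11 N of contact at the expected height. I'll release and retreat straight up.

In the tool's units: -0.24 m / 0.8 = -0.3, -0.18 m / 0.8 = -0.225.

move_arm(plan=[{"delta_pos": [0, 0, 0], "turn": [0, 0, 0], "fingers": 0.5}, {"delta_pos": [0, 0, 0], "turn": [0, 0, 0], "fingers": 0.35}, {"delta_pos": [0, 0, 0], "turn": [0, 0, 0], "fingers": 0.35}, {"delta_pos": [0, 0, -0.0375], "turn": [0, 0, 0], "fingers": 0.35}, {"delta_pos": [0, 0, -0.1], "turn": [0, 0, 0], "fingers": 0.35}, {"delta_pos": [0, 0, -0.175], "turn": [0, 0, 0], "fingers": 0.35}, {"delta_pos": [0, -0.075, -0.2125], "turn": [0, 0, 0], "fingers": 0.35}, {"delta_pos": [-0.075, -0.15, -0.225], "turn": [0, 0, 0], "fingers": 0.35}, {"delta_pos": [-0.15, -0.225, -0.225], "turn": [0, 0, 0], "fingers": 0.35}, {"delta_pos": [-0.225, -0.225, -0.225], "turn": [0, 0, 0], "fingers": 0.35}, {"delta_pos": [-0.3, -0.225, -0.225], "turn": [0, 0, 0], "fingers": 0.35}, {"delta_pos": [-0.3, -0.225, -0.225], "turn": [0, 0, 0], "fingers": 0.35}])

```text
clock: 39.72
position: [0.4503, -0.5131, 0.1982]
ee_rot: [0.647, 0.762, -0.001, -0.002]
ft_force: [0.5, 1.0, -0.2]
grip_width: 0.653
grasp_force: 0.0
```

```bash
python3 - <<'E'
from w import *
c=camera("top"); P=cloud(c); s=camera("side"); print(get_obs()["position"])
for q in [(.43,.33,.06,.03,.06),(.447,.105,.07,.042,.06),(.569,-.034,.03,.036,.06),(.589,.046,.03,.036,.06),(.592,.313,.055,.04,.06),(.57,.216,.035,.0185,.03),(.592,-.244,.03,.09,.12),(.592,-.244,.03,.07,.09),(.494,-.275,.02,.09,.11),(.515,-.355,.02,.09,.11),(.424,-.409,.02,.09,.11)]: print(q,top(P,*q))
a=cv2.resize(c["color"][130:280,100:460],(720,300)); b=cv2.resize(s["color"][90:380,190:350],None,fx=1,fy=1)
cv2.imwrite("pics/end_t.png",a[:,:,::-1]); cv2.imwrite("pics/end_s.png",cv2.resize(s["color"][100:340,200:360],(400,600))[:,:,::-1])
E
```

```text
[ 0.4497712  -0.51365856  0.19741104]
(0.43, 0.33, 0.06, 0.03, 0.06) (np.int64(1136), array([0.4352, 0.3291, 0.0435]), [array([435.7, 330.8]), array([90.2, 88.8]), np.float64(87.1)])
(0.447, 0.105, 0.07, 0.042, 0.06) (np.int64(295), array([0.4419, 0.1182, 0.0506]), [array([448.4, 115.3]), array([112.6,  57.1]), np.float64(83.3)])
(0.569, -0.034, 0.03, 0.036, 0.06) (np.int64(93), array([ 0.5662, -0.0352,  0.0476]), [array([566.8, -35.5]), array([26.6, 26.2]), np.float64(41.7)])
(0.589, 0.046, 0.03, 0.036, 0.06) (np.int64(94), array([0.5888, 0.0455, 0.0475]), [array([589.1,  44.9]), array([25.7, 25.4]), np.float64(84.6)])
(0.592, 0.313, 0.055, 0.04, 0.06) (np.int64(474), array([0.593 , 0.3117, 0.0493]), [array([594.3, 312.6]), array([46.9, 64.4]), np.float64(73.3)])
(0.57, 0.216, 0.035, 0.0185, 0.03) (np.int64(288), array([0.5671, 0.2156, 0.0218]), [array([567.5, 215.5]), array([37.4, 56.3]), np.float64(77.5)])
(0.592, -0.244, 0.03, 0.09, 0.12) (np.int64(27), array([ 0.5919, -0.2413,  0.1016]), [array([ 592.8, -241.6]), array([ 9.6, 12. ]), np.float64(87.7)])
(0.592, -0.244, 0.03, 0.07, 0.09) (np.int64(56), array([ 0.5895, -0.2399,  0.08  ]), [array([ 591.3, -241. ]), array([22.1, 18.4]), np.float64(54.1)])
(0.494, -0.275, 0.02, 0.09, 0.11) (np.int64(24), array([ 0.495 , -0.2739,  0.0975]), [array([ 495.3, -275.1]), array([12. ,  8.9]), np.float64(88.5)])
(0.515, -0.355, 0.02, 0.09, 0.11) (np.int64(25), array([ 0.5163, -0.3563,  0.0969]), [array([ 516.6, -357. ]), array([11.7,  9.3]), np.float64(23.2)])
(0.424, -0.409, 0.02, 0.09, 0.11) (np.int64(26), array([ 0.4241, -0.4097,  0.0966]), [array([ 423.9, -410.2]), array([11. ,  9.4]), np.float64(82.2)])
```

View pics/end_t.png

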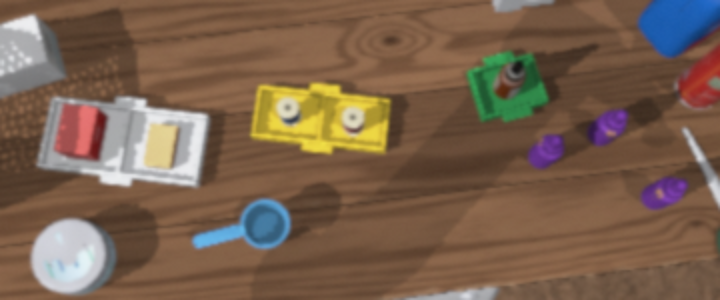

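View pics/end_s.png

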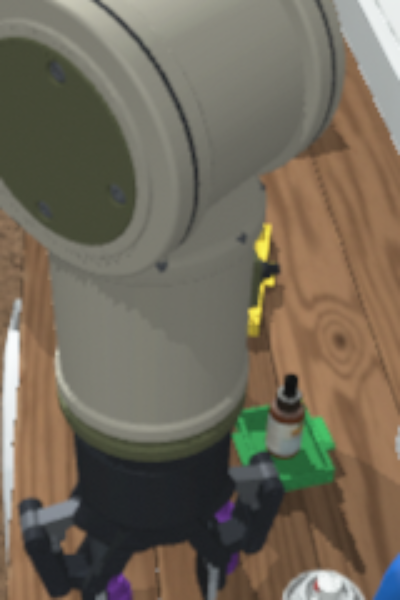

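The final views show everything in place:
- **Yellow tray:** both spools upright, at (288,108) and (353,120).
- **White tray:** soap at (80,132) and matchbox at (162,145), lying flat.
- **Green tray:** dropper upright.
- **Left alone:** pot, scoop and purple bottles are where they were.

The measured top heights match standing on the bay floors. I'm handing in.

```bash
python3 -c "
from workcell import hand_in,get_obs
print(get_obs()['clock']); print(hand_in())"
```

```text
39.825
the job is handed in; nothing more can be done
None
```

I handed the job in at 39.8 s with all five items upright and flat in their own bays, and the pot, scoop and purple bottles untouched; I knocked the red spool over on the first grasp and stood it back up the same way round before placing it.

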